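Load a relay into the tester and slide it into the notch

TASK

Plug the orange relay fully home, upright, into the socket of the relay tester's grey carriage and let go of it; only then take the carriage by its black handle post and slide it along the rail towards the red notch block until its spring ball clicks into the notch, without running on past the notch. Finish while still gripping the handle post, with the carriage held at rest in the notch and the relay still plugged in; leave the other things on the bench where they are.

Things in the scene. Friction and masses are not known exactly. Their poses are not given: they have to be found in the camera images.
- relay: Orange plug-in relay, 55 to 115 g: case 34 x 34 x 50 high and, below its middle, a black block foot 24 (along its x) x 18 (along its y) x 14 high. Stands upright on its foot on the table. Origin: centre of the case, 25 below its top, 39 above the foot's end; z up. Fits the socket either way round (half a turn). Grip it by two opposite faces of the case.
- socket (a point): Centre of the mouth of the blind socket hole in the carriage's top face, 50 above the table: 26 (along x) x 20 (along y), 16 deep, 2 mm chamfer; x across the rail, y along the rail the way the carriage must slide, z up. Fully home, the relay's case rests on the carriage's top, its origin 25 above this point. The free carriage may be pushed along the rail by about 1.5 N.
- handle (a point): Black square post with a red band, 18 x 18 x 36 high, standing on the carriage's top; point at its centre, 18 above the carriage's top; axes as the socket's. It stands 79 ahead (+y) of the socket's centre and 45 ahead of the index point. As a solid it is called carriage_c5.
- index (a point): Point at the top edge of the carriage's far (+x) side, at the end of a yellow line, level (along the rail) with the spring ball, which pokes 7 mm out of that side 9 lower. The carriage is grey, 60 (across) x 120 (along the rail) x 28 high; axes as the socket's.
- notch (a point): Centre of the notch, a groove between two small brass ridges 12 apart on the red block (23 x 44 x 32 high, yellow line on top) clamped beside the rail on its +x side; its place along the rail differs every time. The point lies at the height of the carriage's top, 7 short of the ridges. The ball is in the notch when the index point is level with it along y. Axes as the socket's.
- carriage (a joint): Travel of the carriage along the rail, m: 0 at its stop, grows towards the notch block; end stop 0.17, 20 mm or more past the notch. Sliding takes 1.5 N. 12 mm before the notch the ball meets the first ridge: push jumps to 6 N, eases to its crest (6 mm before), then the carriage is drawn in with up to 2 N; the second ridge resists with 5 N. Left free within 2.5 mm of the notch, it centres itself.
- relay_blue: Same as the relay but with a blue case; a bystander. Origin at the case's centre. Sizes in mm.
- relay_white: Same as the relay but with a white case; a bystander. Origin at the case's centre. Sizes in mm.
- travel_cup: Green travel cup with black lid, diameter 78, height 133; a bystander. Origin: centre of its underside. Sizes in mm.
- screwdriver: Yellow-handled screwdriver lying on the table, 170 long, 26 thick; a bystander. Origin: mid-length, on the table; x along it towards the blade. Sizes in mm.
- wire_spool: Black spool of copper wire lying flat, diameter 60, height 30; a bystander. Origin: centre of its underside. Sizes in mm.
- multimeter: Yellow multimeter lying on its back, 145 x 75 x 35; a bystander. Origin: centre of its underside, x along its length. Sizes in mm.
- parts_bin: Red open divided bin, 110 x 150 x 55; a bystander. Origin: centre of its underside. Sizes in mm.
Things that resemble listed ones, but are neither listed nor needed, are in the scene too. What is shaped like the relay but green is not meant.

How it is judged:
On the way, in this order (a step that is already met when the one before it is completed fails the run):
1. The relay is fully home in the carriage's socket and let go, while the carriage is still short of the notch block (horizontal distance between relay and socket below 0.0035 m and z of relay in the frame of socket between 0.02 and 0.0275 m and angle between the x axis of relay and the x axis of socket, either way round below 0.15 rad and angle between the z axis of relay and the z axis of socket, either way round below 0.08 rad and contact force between the fingers and relay below 0.2 N and y of index in the frame of notch below -0.02 m), for 0.2 s.
2. The carriage sits in the notch, gripped by its handle post, with the relay still plugged in (horizontal distance between relay and socket below 0.0035 m and z of relay in the frame of socket between 0.02 and 0.0275 m and angle between the x axis of relay and the x axis of socket, either way round below 0.15 rad and angle between the z axis of relay and the z axis of socket, either way round below 0.08 rad and y of index in the frame of notch between -0.0025 and 0.0025 m and contact force between the fingers and carriage_c5 above 1.5 N), for 0.3 s.
At the end, for the whole second after the job is handed in: The gripper still holds the handle post (at least 1.5 N), the carriage is at rest (under 4 mm/s) within 2.5 mm of the notch's centre, and the relay is plugged in: within 3.5 mm of the socket's centre, its case within 2.5 mm of the carriage's top, upright within 0.08 rad (all of step 2 and velocity of joint carriage between -0.004 and 0.004 m/s); the arm keeps its last pose, push and grip.
It fails at once if The carriage is run past the notch (index more than 7 mm beyond its centre, ball over the second ridge) (y of index in the frame of notch above 0.007 m).
It fails at once if The blue or the white relay is moved more than 3 cm or tipped over (distance of any of relay_blue, relay_white from where it was at the start of the episode above 0.03 m or angle between any of relay_blue, relay_white's own z axis and vertical above 0.5 rad).
It fails at once if The travel cup, screwdriver, wire spool, multimeter or parts bin is moved more than 3 cm, or the cup tipped over (distance of any of travel_cup, screwdriver, wire_spool, multimeter, parts_bin from where it was at the start of the episode above 0.03 m or angle between travel_cup's own z axis and vertical above 0.5 rad).
It also fails if it takes over 72 s, if anything falls off the work surface, if the arm or the gripper's body presses on something with over 40 N, if the wrist force passes 120 N, or if a joint passes its speed limit or range.

ROBOT

A 6-joint arm with a two-finger parallel gripper is mounted at the origin on the work surface. World frame = base frame: x ahead of the robot, y to its left, z up, the work surface at z = 0. Lengths are in m, angles in rad, forces in N, time in s.
With the tool pointing down it reaches from about 0.225 to 0.875 m from the base axis. Payload 3.4 kg.
Tool frame: the origin (TCP) lies at the very end of the fingers, on their centre line; the grasp point (between the pads) lies 19 mm behind it (grasp_offset is the distance from the TCP to the grasp point, in m); y points along the fingers, z is the direction in which the jaws open and shut, and the axes are right-handed (so a half turn about y gives the same grasp; the last joint's range is limited). The gripper opens to 85 mm and grips with 20 to 120 N. Pads are 22 mm wide; open, the fingers measure 114 mm over their backs; the gripper's body (76 mm by 85 mm) begins 54 mm behind the grasp point. The pads swing forward as they close: fully open they stand 13 mm farther back than shut.
Start: joints at [-1.402, 0.276, 1.505, -0, 1.361, -0.121], TCP at [0.164, -0.551, 0.197] pointing down, gripper open.
Joint ranges: [-2.89, 2.89], [-0.75, 2.08], [0.22, 2.7], [-1.18, 4.32], [0.11, 2.71], [-2.7, 2.7]. Speed limits (rad/s): [2.57, 2.57, 3.14, 3.14, 3.14, 3.14].

INTERFACE

Orientations are given as a unit quaternion [w, x, y, z].
In Python, from rig import get_state, get_image, sign_off, grasp_offset gives the robot as it stands.
- The arm moves only by the shell command python3 -m jog 'ROWS' [FORCE]. ROWS is JSON, one flat list of numbers, 7 for each row, row after row: the closure in counts, from 0 (fully open) to 255 (shut), then the shift along the tool's x, y, z in cm, then the turn, a rotation vector about the tool's x, y, z in units of 8 degrees (1.0 is 8 degrees). In form: [jaw, tx, ty, tz, rx, ry, rz, jaw, tx, ty, tz, rx, ry, rz, ...]. A call has 1 to 12 rows; each row is the pose to reach, as a shift and turn from the pose commanded when the call began, along the tool's axes at that moment; what a row does not reach only later rows make up. A row lasts 1/8 s, in which the tool goes at most 62.5 mm and 10.7 degrees, less where a joint would pass 70% of its speed; a pose out of reach is approached as far as the arm can. A call with a gripper value outside its range is refused whole. The fingers move at their own pace and stop on an object; FORCE is the grip in N (left out, the last holds). Time passes only in rows, so rows that repeat a pose let the fingers close. It gives the time, the measured TCP pose, the force and the opening at its end, in the units of the state.
- get_state(): the state, without advancing time (a new reading comes with each control period).
- get_image(name): name is "scene" or "top" or "wrist"; returns a dict with "color" (384x512x3 uint8, blue, green, red), "mtx" (3x3 intrinsics, pixels), "R" (3x3) and "t" (3): a world point X has camera coordinates R X + t; the wrist camera has in their place "tool_from_camera" (4x4, takes a point from camera to tool coordinates, whose origin is the TCP and whose axes are the tool frame's). Camera axes: x right, y down, z forward; pixel columns grow to the right and rows downward; lengths in m; the calibration is good to about 2 mm. A picture is of the moment at which its call begins: read the wrist's pose just before it. There is no depth.
- sign_off(): hands the job in, once; it reports no verdict.
The state is a dict: "clock": time; "qpos": joint angles; "qd": joint speeds; "effort": joint torques, N m; "position": TCP position; "ee_rot": TCP orientation; "contact_force": force on the tool from outside, world axes, zero at the start; "moment": the same for the moment, N m; "width": finger opening in m.
Only numpy, scipy, OpenCV 4.12 (cv2) and the standard library are available. Lean on these libraries where they do the work, as an engineer would, in place of code of your own. Each camera call takes 0.05 s, during which the arm holds its last target.

## Working session

There is one attempt and no reset: what is moved stays moved. The work goes in short steps, Python scripts to look and compute and a shell command to move; the robot and the scene stay as the last step left them, time stands still between calls to the robot, and variables do not carry over. Pictures are saved under pics/ and viewed, and the job is handed in when it is done.

```bash
ls; mkdir -p pics; python3 - <<'E'
from rig import *
import cv2
s=get_state();print(s, grasp_offset)
for n in("scene","top","wrist"):
    d=get_image(n);cv2.imwrite(f"pics/{n}0.png",d["color"])
    print(n,d["mtx"].tolist(),[ (k,d[k].tolist()) for k in d if k in("R","t","tool_from_camera")])
E
```

```text
pics
{'clock': 0.0, 'qpos': array([-1.40200302e+00,  2.76587436e-01,  1.50611280e+00,  7.98010891e-06,
        1.36070189e+00, -1.20962367e-01]), 'qd': array([-0.00039034, -0.00078636, -0.00125519,  0.00139502, -0.00057595,
       -0.00128474]), 'effort': array([-3.50096871e-04, -4.16777837e+01, -2.45807630e+01, -1.67265230e-04,
        1.11022219e-02, -5.68132293e-06]), 'position': array([ 0.1642081 , -0.55044753,  0.19595218]), 'ee_rot': array([ 0.10207293, -0.10209801,  0.70033824, -0.69905899]), 'contact_force': array([-0.85534933,  0.25775332, -0.14628279]), 'moment': array([-0.00168277, -0.01257838,  0.00571903]), 'width': 0.08565022370441402} 0.0187
scene [[376.40117273902075, 0.0, 255.06553275484072], [0.0, 376.40117273902075, 189.34983400453248], [0.0, 0.0, 1.0]] [('R', [[-0.11509781200209532, 0.9932116317375892, 0.016827009641815893], [0.8159674319441104, 0.10419171747284675, -0.5686310192177279], [-0.5665241774883609, -0.05171789430375055, -0.8224205832358051]]), ('t', [0.16806656230304576, -0.3918117039537318, 1.467316095582388])]
top [[385.76764822218524, 0.0, 253.81620777557927], [0.0, 385.76764822218524, 197.9013766155846], [0.0, 0.0, 1.0]] [('R', [[0.020728370608040107, -0.999592689394876, 0.019616063831832422], [-0.9937113138768787, -0.022757899297998783, -0.1096353168127374], [0.1100370815908114, -0.017220143084798606, -0.9937782988912144]]), ('t', [-0.12591692805369925, 0.5788040024229187, 1.2635057444853344])]
wrist [[275.84265852576544, 0.0, 253.29959127849617], [0.0, 275.84265852576544, 190.17344639298165], [0.0, 0.0, 1.0]] [('tool_from_camera', [[-0.00046341026981299517, 0.9463166496519556, 0.3232407521375029, -0.08225522524563793], [-0.0002803955725942108, -0.323240897101163, 0.9463166720604455, -0.17702646029025892], [0.9999998533146108, 0.0003478975885468435, 0.00041513615017490786, 0.0003850111057358552], [0.0, 0.0, 0.0, 1.0]])]
```

View pics/scene0.png

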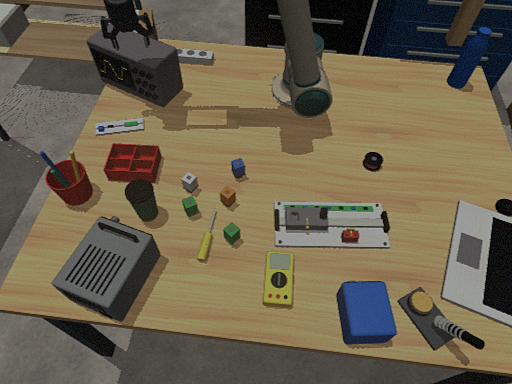

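View pics/top0.png

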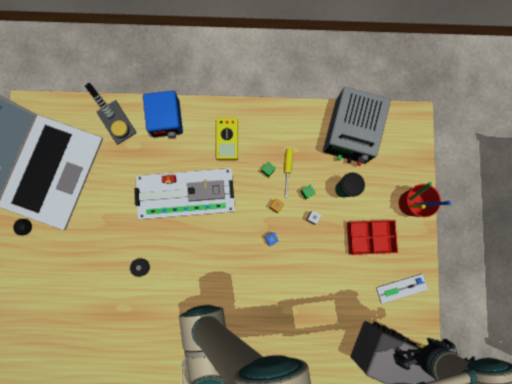

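View pics/wrist0.png

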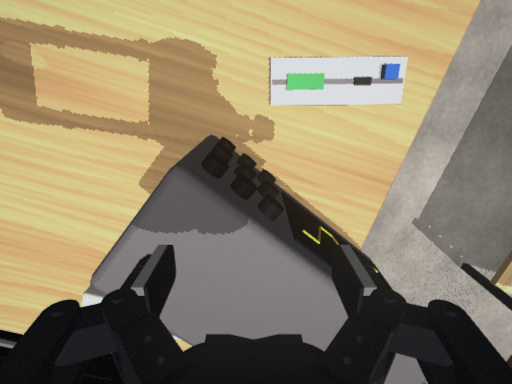

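```bash
cat > h.py <<'E'
import numpy as np, cv2
from rig import *
from scipy.spatial.transform import Rotation as Ro
def rot(q): return Ro.from_quat([q[1],q[2],q[3],q[0]]).as_matrix()
def cam(n):
    s=get_state(); d=get_image(n)
    if n=="wrist":
        T=np.eye(4);T[:3,:3]=rot(s["ee_rot"]);T[:3,3]=s["position"]
        M=T@d["tool_from_camera"]; d["R"]=M[:3,:3].T; d["t"]=-d["R"]@M[:3,3]
    return d
def ray(d,uv,z):
    v=d["R"].T@np.linalg.inv(d["mtx"])@np.array([uv[0],uv[1],1.]); c=-d["R"].T@d["t"]
    return c+v*(z-c[2])/v[2]
def proj(d,X):
    p=d["mtx"]@(d["R"]@np.array(X)+d["t"]); return p[:2]/p[2]
def mask(d,lo,hi):
    return cv2.inRange(cv2.cvtColor(d["color"],cv2.COLOR_BGR2HSV),lo,hi)
def save(d,n,roi=None,f=1):
    im=d["color"]
    if roi: x,y,w,h=roi; im=im[y:y+h,x:x+w]
    cv2.imwrite("pics/"+n,cv2.resize(im,None,fx=f,fy=f,interpolation=cv2.INTER_CUBIC))
E
python3 - <<'E'
from h import *
t=cam("top");s=cam("scene")
save(t,"top1.png",(125,150,200,110),4);save(s,"scene1.png",(170,140,230,120),3.4)
for n,uv in dict(orange=(277,205),blue=(271,239),white=(314,217),plateL=(139,196),plateR=(233,190)).items():
    print(n,ray(t,uv,0.05))
print(ray(s,(228,196),.05))
E
```

```text
orange [ 0.55763435 -0.19028707  0.05      ]
blue [ 0.4451884  -0.17216114  0.05      ]
white [ 0.5205318  -0.31342009  0.05      ]
plateL [0.57717269 0.26594452 0.05      ]
plateR [ 0.60434721 -0.04329985  0.05      ]
[ 0.56291889 -0.18568898  0.05      ]
```

View pics/top1.png

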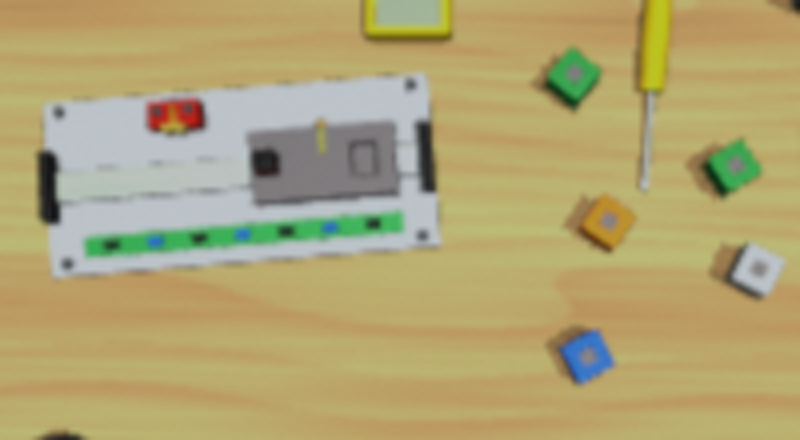

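View pics/scene1.png

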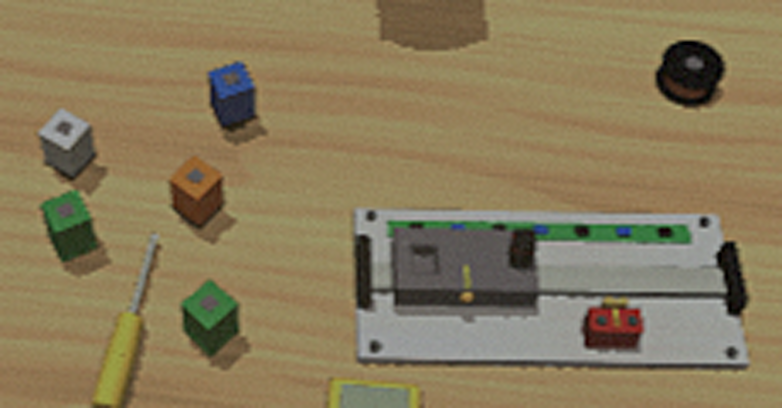

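```bash
cat >> h.py <<'E'
def goal(P,th,tilt=None):
    """th: world yaw of jaw axis (tool z); tool y down. prints row numbers"""
    s=get_state(); R0=rot(s["ee_rot"])
    z=np.array([np.cos(th),np.sin(th),0]); y=np.array([0,0,-1.]); x=np.cross(y,z)
    best=None
    R=np.c_[x,y,z]
    d=R0.T@(np.array(P)-s["position"])*100
    rv=Ro.from_matrix(R0.T@R).as_rotvec()/np.deg2rad(8)
    print("row",np.round(d,3),np.round(rv,3),"from",np.round(s["position"],4))
E
python3 - <<'E'
from h import *
s=get_state();print(rot(s["ee_rot"]).round(3))
R=rot(s["ee_rot"]);print("jaw yaw",np.degrees(np.arctan2(R[1,2],R[0,2])))
for n in("top","scene"):
    d=cam(n)
    for nm,lo,hi in(("orange",(5,150,90),(20,255,255)),("blue",(105,120,60),(125,255,255))):
        m=mask(d,lo,hi);m=cv2.morphologyEx(m,cv2.MORPH_OPEN,np.ones((2,2)))
        cs,_=cv2.findContours(m,0,2)
        for c in cs:
            if cv2.contourArea(c)<40: continue
            r=cv2.minAreaRect(c);b=cv2.boxPoints(r)
            w=[ray(d,p,.064) for p in b]
            e=w[1]-w[0];print(n,nm,r,np.mean(w,0).round(4),np.degrees(np.arctan2(e[1],e[0]))%90)
E
```

```text
[[-0.958 -0.     0.286]
 [-0.286  0.001 -0.958]
 [-0.    -1.    -0.001]]
jaw yaw -73.39989801526319
top blue ((272.3000183105469, 239.59999084472656), (9.391485214233398, 9.838699340820312), 63.43495178222656) [ 0.4433 -0.1755  0.064 ] 27.582827833747494
top blue ((162.9958953857422, 113.21095275878906), (41.35049057006836, 34.912376403808594), 83.9909896850586) [0.8565 0.197  0.064 ] 7.904740393572041
scene orange ((228.00001525878906, 193.0), (9.899494171142578, 11.31370735168457), 45.0) [ 0.5614 -0.1853  0.064 ] 59.06875250294823
scene blue ((369.6351318359375, 309.3108215332031), (59.3480339050293, 45.53852081298828), 80.53767395019531) [0.8534 0.2105 0.064 ] 16.505398878132212
scene blue ((238.45001220703125, 164.35000610351562), (7.905693054199219, 10.751744270324707), 71.56504821777344) [ 0.4513 -0.1699  0.064 ] 30.688402365050905
scene blue ((480.0, 43.5), (15.0, 18.0), 90.0) [-0.3047  0.7268  0.064 ] 8.084718301724621
scene blue ((486.0, 31.0), (6.0, 12.0), 90.0) [-0.3994  0.7724  0.064 ] 8.144602093819216
```

```bash
python3 - <<'E'
from h import *
goal([.41,-.05,.18],np.radians(-31))
E
```

```text
row [-37.859   1.679 -40.984] [ 2.0e-03 -5.3e+00 -2.0e-03] from [ 0.1643 -0.5509  0.1966]
```

```bash
python3 -m jog '[0,0,-8,0,0,0,0, 0,-8,-10,-8,0,-1,0, 0,-37.9,-8,-41,0,-5.3,0, 0,-37.9,-8,-41,0,-5.3,0, 0,-37.9,-8,-41,0,-5.3,0, 0,-37.9,-8,-41,0,-5.3,0, 0,-37.9,-8,-41,0,-5.3,0, 0,-37.9,-8,-41,0,-5.3,0, 0,-37.9,-4,-41,0,-5.3,0, 0,-37.9,1.7,-41,0,-5.3,0, 0,-37.9,1.7,-41,0,-5.3,0, 0,-37.9,1.7,-41,0,-5.3,0]'
python3 - <<'E'
from h import *
d=cam("wrist");save(d,"w1.png",None,1.5)
print(proj(d,[.56,-.187,.064]),get_state()["position"])
E
```

```text
clock: 1.85
position: [0.4087, -0.0481, 0.1779]
ee_rot: [0.348, -0.351, 0.616, -0.613]
contact_force: [0.1, -0.4, 0.2]
width: 0.0854
[430.38621163 210.90323355] [ 0.40984153 -0.04947743  0.17940835]
```

View pics/w1.png

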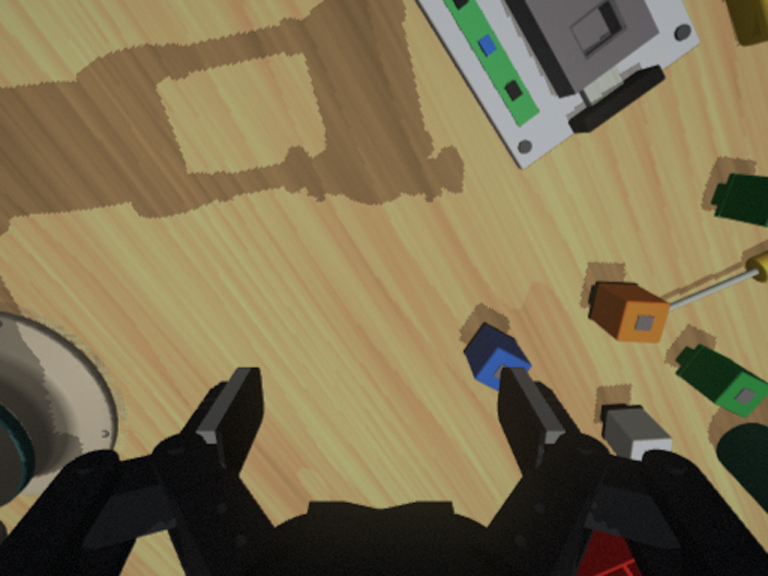

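```bash
python3 - <<'E'
from h import *
d=cam("wrist");save(d,"w1c.png",(370,160,100,80),8)
E
```

```text
(no output)
```

View pics/w1c.png

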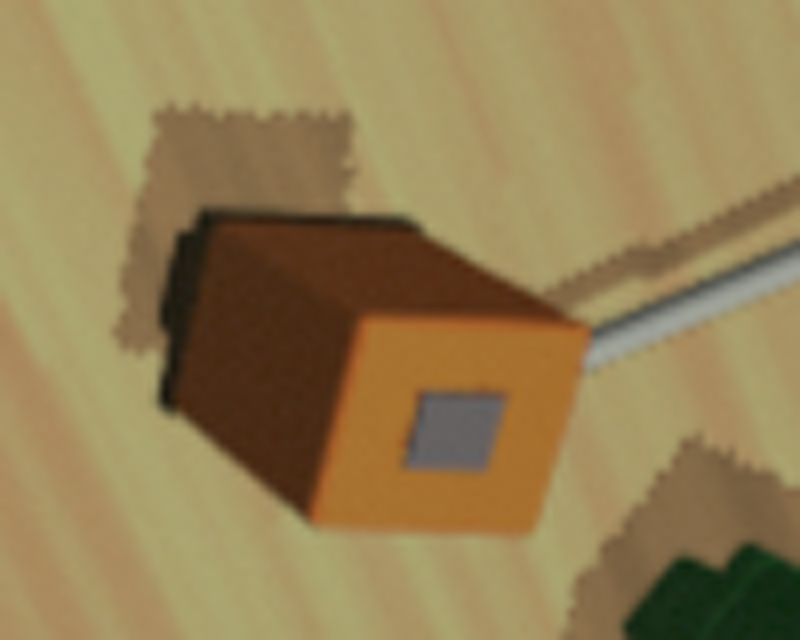

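```bash
python3 -m jog '[0,0,5,0,0,0,0,0,0,7.5,2,0,0,0,0,0,7.5,2,0,0,0,0,0,7.5,2,0,0,0]'
python3 - <<'E'
from h import *
d=cam("wrist");u=proj(d,[.56,-.187,.04]).astype(int);print(u);save(d,"w2c.png",(min(u[0]-50,412),u[1]-40,100,80),8)
E
```

```text
clock: 2.45
position: [0.4282, -0.0611, 0.1064]
ee_rot: [-0.348, 0.347, -0.615, 0.616]
contact_force: [0.4, 0.3, -0.2]
width: 0.0853
[434 227]
```

View pics/w2c.png

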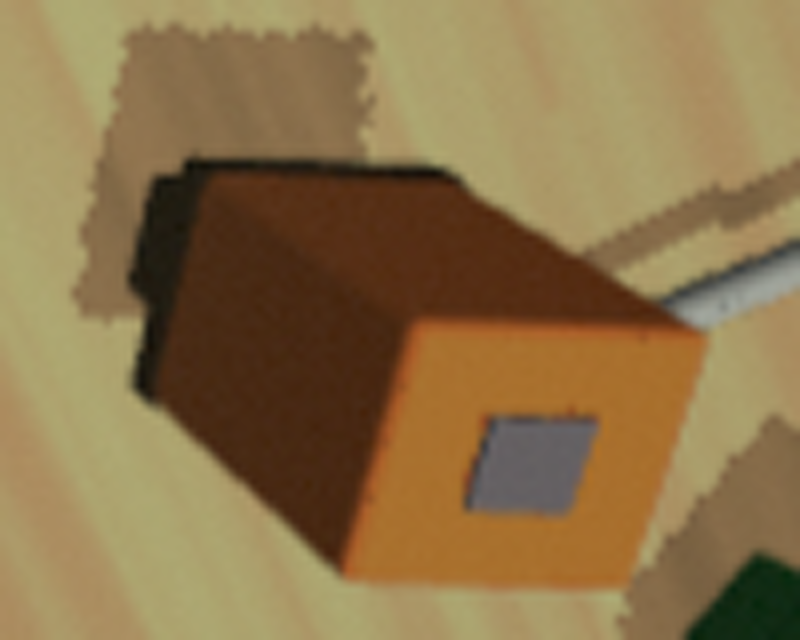

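```bash
python3 - <<'E'
from h import *
d=cam("wrist")
m=mask(d,(8,150,140),(25,255,255))
cs,_=cv2.findContours(m,0,2)
cs=[c for c in cs if 200<cv2.contourArea(c)<3000]
for c in cs:
    print(cv2.contourArea(c),cv2.boundingRect(c))
u=proj(d,[.56,-.187,.04]).astype(int);ox,oy=min(u[0]-50,412),u[1]-40
print(ox,oy)
pts=np.array([(412,322),(705,330),(628,588),(343,578)])/8.+[ox-.5,oy-.5]
w=np.array([ray(d,p,.064) for p in pts]);c=w.mean(0)
print(w.round(4),c)
for i in range(4):
    e=w[(i+1)%4]-w[i];print(np.linalg.norm(e),np.degrees(np.arctan2(e[1],e[0])))
e=(w[1]-w[0])+(w[2]-w[3]);th=np.arctan2(e[1],e[0])
f=(w[3]-w[0])+(w[2]-w[1]);th2=np.arctan2(f[1],f[0]);print(np.degrees(th),np.degrees(th2)) 
ex=np.array([np.cos(th),np.sin(th),0]);ey=np.array([np.sin(th),-np.cos(th),0])
for a,b in((.012,.009),(.009,.012)):
  for z in(0,.014):
    print(a,z,[((proj(d,[*(c+sx*a*ex+sy*b*ey)[:2],z])-[ox-.5,oy-.5])*8).round() .tolist() for sx,sy in((-1,-1),(-1,1),(1,-1))])
print([((proj(d,[*(c+sx*.017*ex+sy*.017*ey)[:2],.014])-[ox-.5,oy-.5])*8).round() .tolist() for sx,sy in((-1,-1),(-1,1),(1,-1))])
E
```

```text
1107.5 (427, 227, 45, 34)
384 187
[[ 0.5516 -0.1666  0.064 ]
 [ 0.5791 -0.1844  0.064 ]
 [ 0.5617 -0.2124  0.064 ]
 [ 0.5339 -0.1941  0.064 ]] [ 0.55657497 -0.18936051  0.064     ]
0.03270147090711101 -32.83472215248079
0.032996367218154736 -121.81490822551784
0.03326860369038361 146.55784320668963
0.03263844972094067 57.203918924756614
-33.14105050014617 -122.30281933620158
0.012 0 [[143.0, 164.0], [116.0, 282.0], [314.0, 170.0]]
0.012 0.014 [[197.0, 204.0], [168.0, 326.0], [375.0, 210.0]]
0.009 0 [[169.0, 145.0], [133.0, 302.0], [298.0, 149.0]]
0.009 0.014 [[224.0, 184.0], [185.0, 347.0], [359.0, 189.0]]
[[172.0, 147.0], [119.0, 378.0], [428.0, 156.0]]
```

```bash
python3 - <<'E'
from h import *
d=cam("wrist");print("tip wrist",ray(d,((670-0)/8+384,320/8+187),.01))
save(d,"w3.png",None,1.5)
t=cam("top");print("tip top",ray(t,(286,197.5),.01))
s=cam("scene");print("tip scene",ray(s,(170+155/3.4,140+236/3.4),.01))
m=mask(s,(5,150,90),(20,255,255))
th=np.radians(-33)
c=np.array([.557,-.189]);
for p in(ray(t,(286,197.5),.01),ray(s,(170+155/3.4,140+236/3.4),.01)):
    v=p[:2]-c;print("along jaw",v@[np.cos(th),np.sin(th)],"perp",v@[-np.sin(th),np.cos(th)])
goal([.557,-.189,.12],th)
E
```

```text
tip wrist [ 0.60251122 -0.22871708  0.01      ]
tip top [ 0.58787634 -0.22392733  0.01      ]
tip scene [ 0.58961415 -0.2210688   0.01      ]
along jaw 0.04491786586019413 perp -0.012476060929858668
along jaw 0.04481844912967634 perp -0.009132218742539538
row [ 4.385 -1.383 17.705] [-0.014  0.251 -0.003] from [ 0.4278 -0.0602  0.1058]
```

View pics/w3.png

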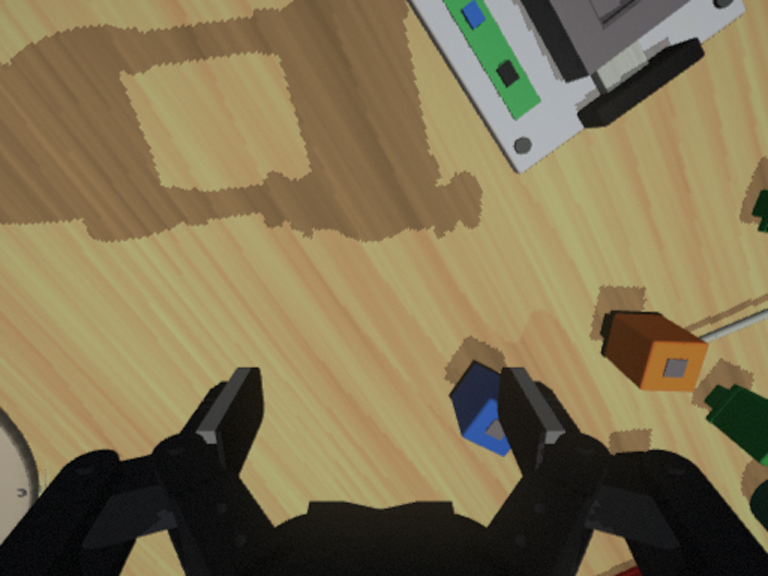

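```bash
python3 -m jog '[90,0,-4,4,0,0,0,90,4.4,-5,17.7,0,0.25,0,90,4.4,-5,17.7,0,0.25,0,90,4.4,-5,17.7,0,0.25,0,90,4.4,-5,17.7,0,0.25,0,90,4.4,-5,17.7,0,0.25,0]' 20
python3 - <<'E'
from h import *
d=cam("wrist");save(d,"w4.png",None,1.5)
print(proj(d,[.557,-.189,.064]),get_state()["position"])
E
```

```text
clock: 3.45
position: [0.5554, -0.1879, 0.1547]
ee_rot: [0.337, -0.338, 0.622, -0.621]
contact_force: [0.1, 0.2, 0.4]
width: 0.0554
[255.63071575 181.63008054] [ 0.55539808 -0.18773021  0.15486369]
```

View pics/w4.png

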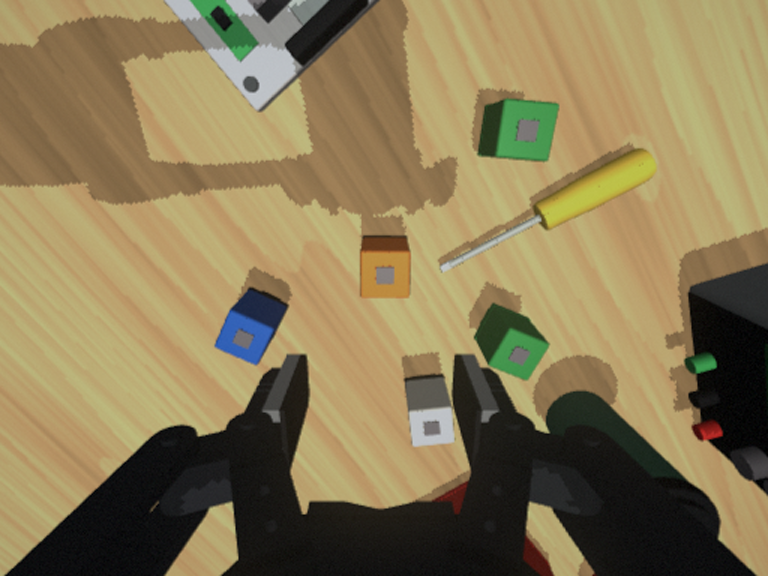

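```bash
python3 - <<'E'
from h import *
d=cam("wrist")
m=mask(d,(8,150,140),(22,255,255))
m[:, :200]=0;m[:,300:]=0;m[:130]=0;m[215:]=0
c=max(cv2.findContours(m,0,2)[0],key=cv2.contourArea);r=cv2.minAreaRect(c);print(r)
b=cv2.boxPoints(r);w=np.array([ray(d,p,.064) for p in b]);c=w.mean(0)
print(c,[(np.linalg.norm(w[i+1]-w[i]).round(4),np.degrees(np.arctan2(*(w[i+1]-w[i])[1::-1])).round(1)) for i in range(3)])
th=np.radians(-33);e=np.array([np.cos(th),np.sin(th)]);f=np.array([-e[1],e[0]])
for n,uv,z in(("greentop",(519,355),.064),("greencornerL",(475,345),.02),("green2",(487,305),.064),("tip",(443,267),.01),("blue",(287,300),.06)):
    p=ray(d,np.array(uv)/1.5,z);v=p[:2]-c[:2];print(n,p,v@e,v@f)
goal([c[0],c[1],.03],th)
E
```

```text
((256.5, 182.0), (30.0, 33.0), 90.0)
[ 0.55734232 -0.1899608   0.064     ] [(np.float64(0.0329), np.float64(-32.9)), (np.float64(0.0319), np.float64(-121.6)), (np.float64(0.0342), np.float64(147.1))]
greentop [ 0.6056521 -0.2950576  0.064    ] 0.097755818148907 -0.06183020064102456
greencornerL [ 0.57989727 -0.29558526  0.02      ] 0.07644338487372977 -0.07629981711563331
green2 [ 0.60461229 -0.24794159  0.064     ] 0.07122253746135654 -0.022881716121837887
tip [ 0.59129268 -0.22541104  0.01      ] 0.04778075826070464 -0.011240378786350763
blue [ 0.48843444 -0.17014105  0.06      ] -0.06858561590347234 -0.020907682955713026
row [ 0.089 12.5    0.285] [ 0.005  0.007 -0.   ] from [ 0.5555 -0.1877  0.155 ]
```

```bash
python3 -m jog '[90,0.1,4,0.3,0,0,0,90,0.1,8.5,0.3,0,0,0,90,0.1,12.5,0.3,0,0,0,90,0.1,12.5,0.3,0,0,0,255,0.1,12.5,0.3,0,0,0,255,0.1,12.5,0.3,0,0,0,255,0.1,12.5,0.3,0,0,0,255,0.1,12.5,0.3,0,0,0,255,0.1,12.5,0.3,0,0,0]' 40
python3 - <<'E'
from h import *
d=cam("wrist");save(d,"w5.png",None,1.5)
E
```

```text
clock: 4.68
position: [0.5586, -0.1916, 0.0301]
ee_rot: [-0.338, 0.337, -0.621, 0.622]
contact_force: [0.4, 0.7, 0.2]
width: -0.0002
```

View pics/w5.png

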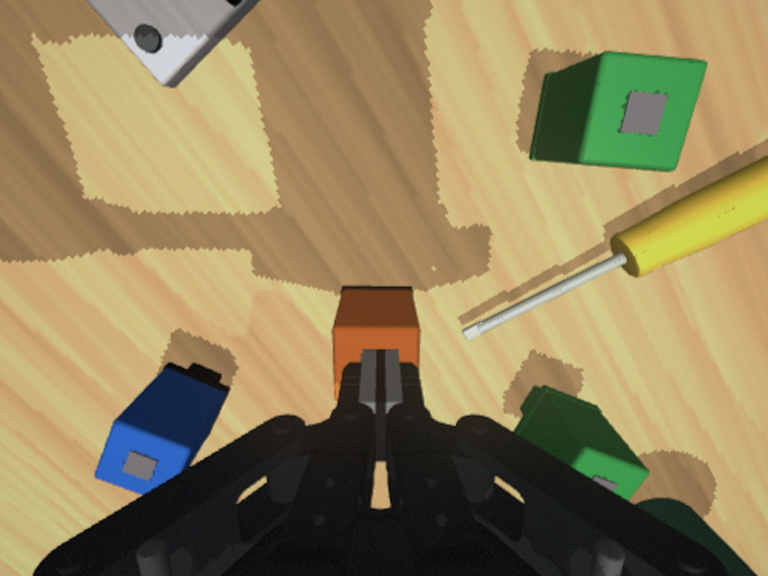

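```bash
python3 - <<'E'
from h import *
d=cam("wrist");s=get_state();p=s["position"]
print("tcp",proj(d,p)*1.5,"grasp",proj(d,p+[0,0,.0187])*1.5, "relay top exp",[ (proj(d,[.5573+a,-.19+b,z])*1.5).round() for z in(.064,.014) for a,b in((0,0),(.0235,-.005),(.005,.0235),(-.0235,.005),(-.005,-.0235))])
print(s["contact_force"],s["width"])
t=cam("top");save(t,"top2.png",(220,150,120,90),6);t=cam("scene");save(t,"scene2.png",(180,140,100,100),6)
E
```

```text
tcp [380.61132573 329.12193975] grasp [380.70668668 347.69890129] relay top exp [array([376., 365.]), array([434., 345.]), array([353., 312.]), array([320., 384.]), array([397., 413.]), array([377., 315.]), array([422., 299.]), array([359., 272.]), array([333., 330.]), array([393., 354.])]
[-0.73889644 -0.38109368  1.26456747] 0.0003758767795276939
```

View pics/scene2.png

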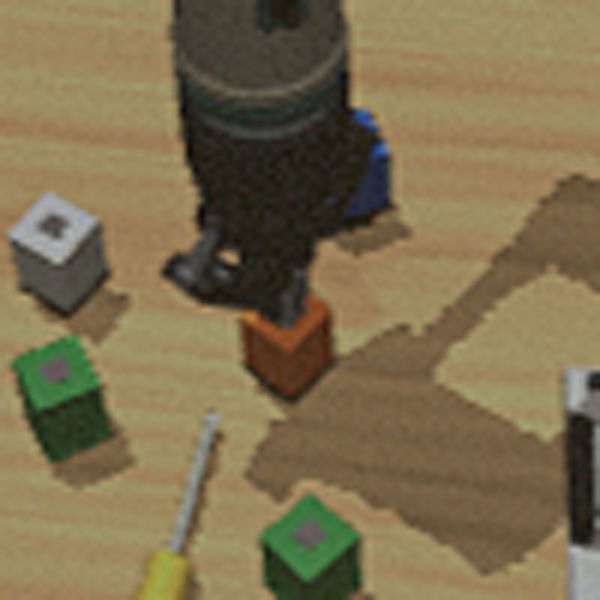

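```bash
python3 - <<'E'
from h import *
d=cam("wrist");save(d,"w5c.png",(200,170,110,110),7)
th=np.radians(-33);e=np.array([np.cos(th),np.sin(th)]);f=np.array([-e[1],e[0]])
for z in(.064,.014):
  for sx,sy in((-1,1),(1,1),(1,-1),(-1,-1)):
    q=np.array([.5573,-.19])+.017*(sx*e+sy*f); print(z,((proj(d,[*q,z])-[200,170])*7).round())
p=get_state()["position"];print([((proj(d,p+[0,0,z])-[200,170])*7).round() for z in(0,.0187,.034)])
E
```

```text
0.064 [145. 327.]
0.064 [565. 327.]
0.064 [552. 687.]
0.064 [159. 686.]
0.014 [198. 130.]
0.014 [520. 130.]
0.014 [513. 420.]
0.014 [206. 420.]
[array([376., 346.]), array([377., 432.]), array([377., 517.])]
```

View pics/w5c.png

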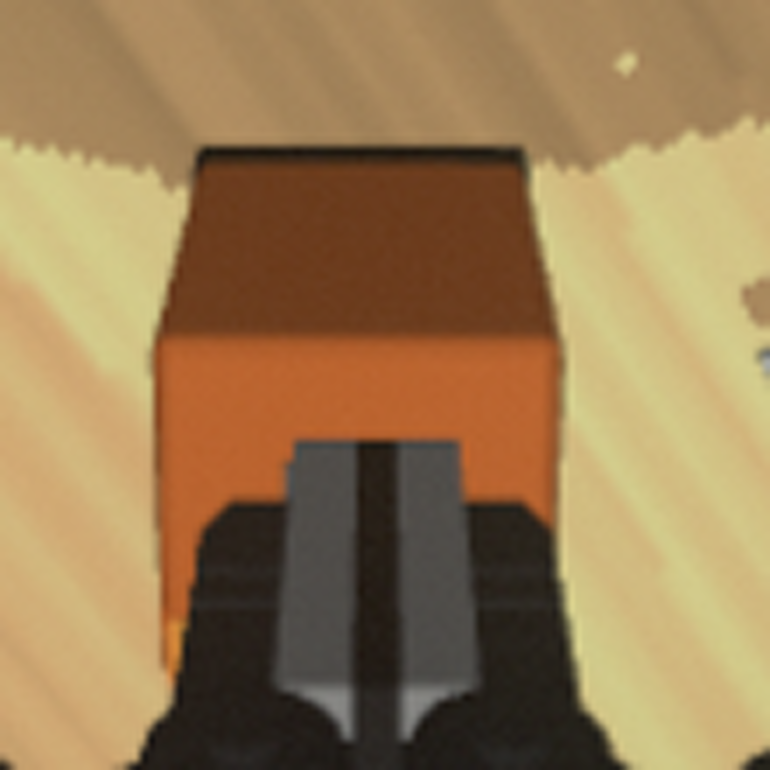

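View pics/top2.png

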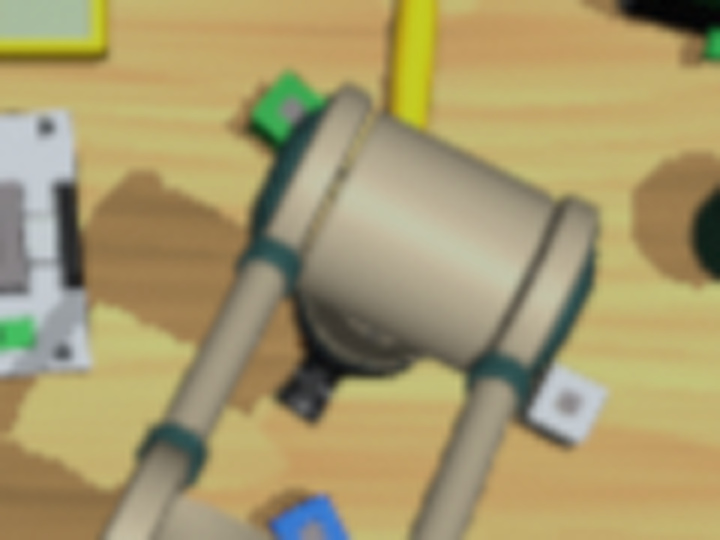

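```bash
python3 - <<'E'
from h import *
d=get_image("wrist");T=np.linalg.inv(d["tool_from_camera"])
def pt(x): c=T[:3,:3]@np.array(x)+T[:3,3]; p=d["mtx"]@c; return (p[:2]/p[2]*1.5).round()
for w,back in((.0427,.013),(.0277,.009),(0,0)):
  for b in (0,.02,.035):
    print(w,b,[pt([x,-back-b,s*w]).tolist() for x in(-.011,.011) for s in(-1,1)])
E
```

```text
0.0427 0 [[282.0, 319.0], [480.0, 319.0], [285.0, 364.0], [476.0, 364.0]]
0.0427 0.02 [[270.0, 339.0], [492.0, 339.0], [275.0, 389.0], [487.0, 389.0]]
0.0427 0.035 [[259.0, 359.0], [503.0, 359.0], [265.0, 412.0], [497.0, 412.0]]
0.0277 0 [[318.0, 315.0], [444.0, 315.0], [320.0, 359.0], [441.0, 359.0]]
0.0277 0.02 [[311.0, 335.0], [451.0, 335.0], [313.0, 383.0], [448.0, 383.0]]
0.0277 0.035 [[304.0, 353.0], [458.0, 353.0], [307.0, 405.0], [454.0, 405.0]]
0 0 [[381.0, 307.0], [381.0, 307.0], [381.0, 350.0], [381.0, 350.0]]
0 0.02 [[381.0, 325.0], [381.0, 325.0], [381.0, 372.0], [381.0, 372.0]]
0 0.035 [[381.0, 342.0], [381.0, 342.0], [381.0, 392.0], [381.0, 392.0]]
```

```bash
python3 - <<'E'
from h import *
d=get_image("wrist");T=np.linalg.inv(d["tool_from_camera"])
def pt(x): c=T[:3,:3]@np.array(x)+T[:3,3]; p=d["mtx"]@c; return (p[:2]/p[2]*1.5).round()
for b in(.073,.09,.109):
    print(b,[pt([x,-b,.0]).tolist() for x in(-.0425,-.038)],[pt([-.038,-b,s*.0425]).tolist() for s in(-1,1)])
s=cam("scene");p=get_state()["position"];R=rot(get_state()["ee_rot"])
u=lambda P:((proj(s,P)-[180,140])*6).round()
for h in(0,.02,.036,.05): print(h,u(p+[0,0,h]),u(p+[0,0,h]-.011*R[:,0]))
E
```

```text
0.073 [[381.0, 300.0], [381.0, 316.0]] [[225.0, 315.0], [537.0, 316.0]]
0.09 [[382.0, 326.0], [382.0, 344.0]] [[200.0, 344.0], [563.0, 344.0]]
0.109 [[382.0, 369.0], [382.0, 390.0]] [[159.0, 390.0], [605.0, 390.0]]
0 [280. 350.] [296. 362.]
0.02 [278. 328.] [294. 340.]
0.036 [276. 310.] [293. 322.]
0.05 [275. 293.] [292. 305.]
```

```bash
python3 -m jog '[90,0,-2.5,0,0,0,0,90,0,-2.5,0,0,0,0,90,0,-2.5,0,0,0,0,90,0,-2.5,0,0,0,0,90,0,-2.5,0,0,0,0]' 30
python3 - <<'E'
from h import *
d=cam("wrist");save(d,"w6.png",None,1.5)
m=mask(d,(5,150,140),(22,255,255))
goal([.5573,-.19,-.004],np.radians(-33))
E
```

```text
clock: 5.7
position: [0.5581, -0.1913, 0.0541]
ee_rot: [0.337, -0.338, 0.622, -0.621]
contact_force: [-0.2, 0.6, 0.7]
width: 0.0551
row [-0.064  5.824 -0.145] [0.007 0.    0.001] from [ 0.5582 -0.1914  0.0542]
```

View pics/w6.png

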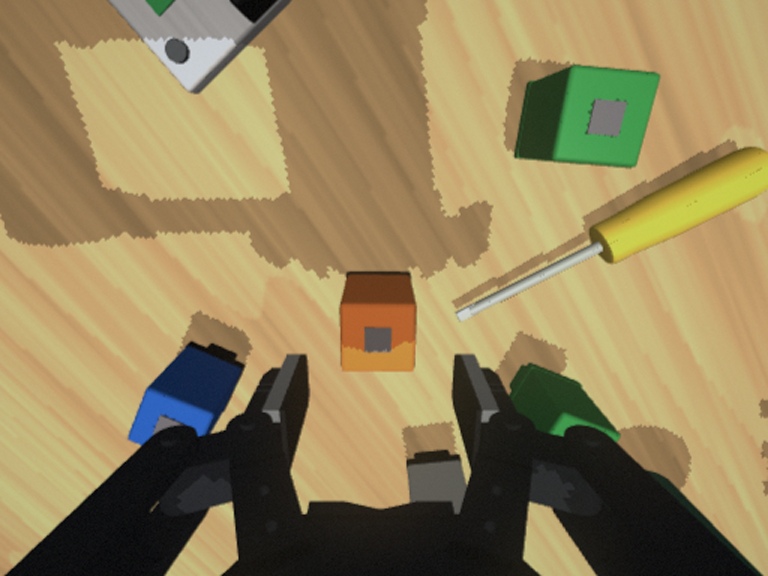

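```bash
python3 -m jog '[90,-0.05,2,-0.1,0,0,0,90,-0.05,4,-0.1,0,0,0,90,-0.05,5.7,-0.1,0,0,0,90,-0.05,5.7,-0.1,0,0,0,255,-0.05,5.7,-0.1,0,0,0,255,-0.05,5.7,-0.1,0,0,0,255,-0.05,5.7,-0.1,0,0,0,255,-0.05,5.7,-0.1,0,0,0]' 40
python3 - <<'E'
from h import *
d=cam("wrist");save(d,"w7.png",None,1.5)
E
```

```text
clock: 6.75
position: [0.5584, -0.1908, -0.0015]
ee_rot: [-0.338, 0.337, -0.621, 0.622]
contact_force: [0.8, -0.0, 2.1]
width: 0.0333
```

View pics/w7.png

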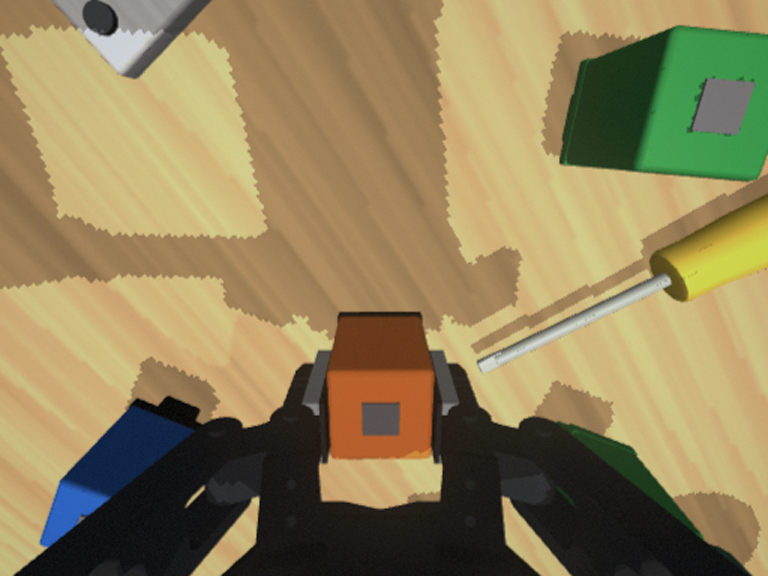

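```bash
python3 - <<'E'
from h import *
d=cam("wrist");s=get_state();R=rot(s["ee_rot"])
m=mask(d,(5,120,150),(22,255,255));m[:240]=0;m[312:]=0;m[:,:200]=0;m[:,300:]=0
g=cv2.morphologyEx(m,cv2.MORPH_CLOSE,np.ones((30,30)))
c=max(cv2.findContours(m,0,2)[0],key=cv2.contourArea);print(cv2.boundingRect(c),cv2.minAreaRect(c))
for n,uv in(("FL",(328,370)),("FR",(433,370)),("BL",(330,458)),("BR",(433,458)),("mark",(381,418.5))):
    p=ray(d,np.array(uv)/1.5,.064); print(n,(R.T@(p-s["position"])*1000).round(1),p.round(4))
print(s["position"],s["contact_force"])
E
python3 -m jog '[255,0,-4,0,0,0,0,255,0,-8,0,0,0,0,255,0,-12,0,0,0,0,255,0,-18,0,0,0,0,255,0,-18,0,0,0,0]'
python3 - <<'E'
from h import *
d=cam("wrist");save(d,"w8.png",None,1.5)
goal([.50,0.02,.20],np.radians(5))
E
```

```text
(219, 247, 70, 60) ((253.5, 276.5), (59.0, 69.0), 90.0)
FL [-16.8 -65.5 -16.3] [ 0.5538 -0.1678  0.064 ]
FR [-16.8 -65.5  15.9] [ 0.5808 -0.1853  0.064 ]
BL [ 16.4 -65.6 -16.9] [ 0.5352 -0.1953  0.064 ]
BR [ 16.5 -65.5  17.3] [ 0.5639 -0.214   0.064 ]
mark [  0.9 -65.5  -0. ] [ 0.5578 -0.1914  0.064 ]
[ 0.55841993 -0.19077478 -0.00152924] [-0.61758031  0.01536706  3.08290088]
clock: 7.48
position: [0.5611, -0.1919, 0.1831]
ee_rot: [-0.34, 0.335, -0.618, 0.625]
contact_force: [0.0, -0.1, -1.3]
width: 0.0335
row [-14.485  -2.067 -16.445] [-0.036 -4.749  0.008] from [ 0.5591 -0.1911  0.1801]
```

View pics/w8.png

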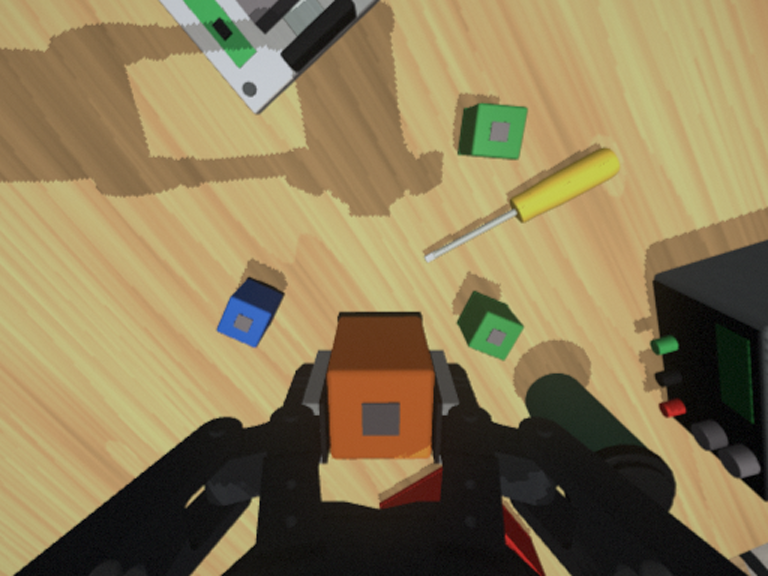

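```bash
python3 - <<'E'
from h import *
t=cam("top");s=cam("scene")
T=lambda x,y:(125+x/4,150+y/4)
S=lambda x,y:(170+x/3.4,140+y/3.4)
print("sock",ray(t,T(364,158),.05),ray(s,S(425,258),.05))
print("carr corners top",*[ray(t,T(*p),.05).round(3) for p in((248,132),(393,124),(398,193),(255,204))])
print("handle top",ray(t,T(265,160),.086))
print("notch top",ray(t,T(172,116),.04),"scene",ray(s,S(615,302),.05))
print("index",ray(t,T(321,122),.05))
E
```

```text
sock [0.6047062 0.0130931 0.05     ] [0.60646504 0.0157763  0.05      ]
carr corners top [0.624 0.11  0.05 ] [ 0.634 -0.01   0.05 ] [ 0.576 -0.016  0.05 ] [0.564 0.102 0.05 ]
handle top [0.59652871 0.08962928 0.086     ]
notch top [0.63768895 0.17532652 0.04      ] scene [0.62905147 0.17471472 0.05      ]
index [0.63403997 0.04971583 0.05      ]
```

```bash
python3 - <<'E'
from h import *
goal([.605,0.075,.17],np.radians(5))
E
```

```text
row [-24.846   0.68  -10.403] [ 1.70e-02 -4.75e+00 -3.00e-03] from [ 0.5569 -0.19    0.1766]
```

```bash
python3 -m jog '[255,-6,0,-2,0,-1,0,255,-12,0,-5,0,-2.3,0,255,-18,0,-8,0,-3.6,0,255,-24.8,0.5,-10.4,0,-4.75,0,255,-24.8,0.5,-10.4,0,-4.75,0,255,-24.8,0.5,-10.4,0,-4.75,0,255,-24.8,0.5,-10.4,0,-4.75,0]'
python3 - <<'E'
from h import *
d=cam("wrist");save(d,"w9.png",None,1.5)
print(get_state()["position"],proj(d,[.605,.0145,.05])*1.5)
E
```

```text
clock: 8.5
position: [0.6052, 0.0724, 0.1719]
ee_rot: [-0.52, 0.522, -0.478, 0.478]
contact_force: [-0.1, -0.8, -0.8]
width: 0.0332
[0.60537877 0.07220663 0.17229712] [374.88404395 330.59175049]
```

View pics/w9.png

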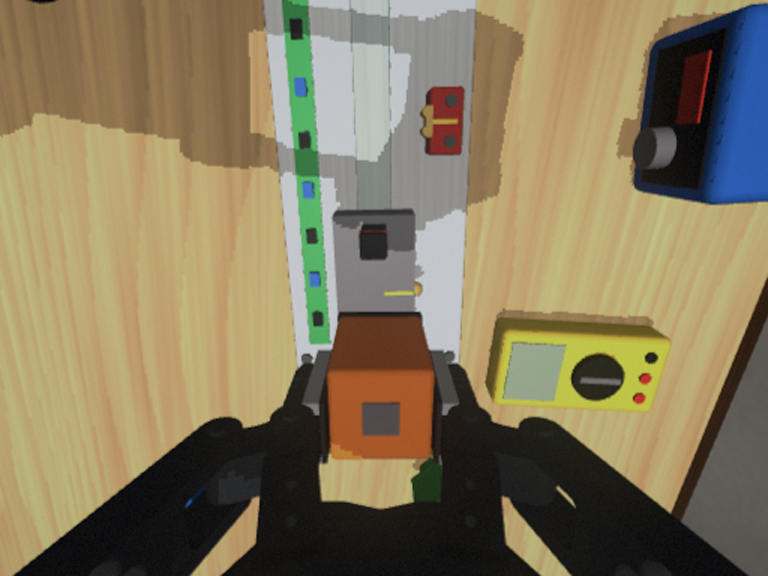

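```bash
python3 -m jog '[255,-6,0,0,0,0,0,255,-6,0,0,0,0,0,255,-6,0,0,0,0,0,255,-6,0,0,0,0,0]'
python3 - <<'E'
from h import *
d=cam("wrist");save(d,"w10.png",None,1.5);save(d,"w10c.png",(190,130,130,100),6)
print(get_state()["position"],proj(d,[.605,.0145,.05])*1.5)
E
```

```text
clock: 9.05
position: [0.6007, 0.1322, 0.1729]
ee_rot: [-0.521, 0.521, -0.478, 0.478]
contact_force: [-0.6, -0.6, -0.5]
width: 0.0333
[0.60071886 0.13231497 0.17284236] [374.10662046 394.92051737]
```

View pics/w10.png

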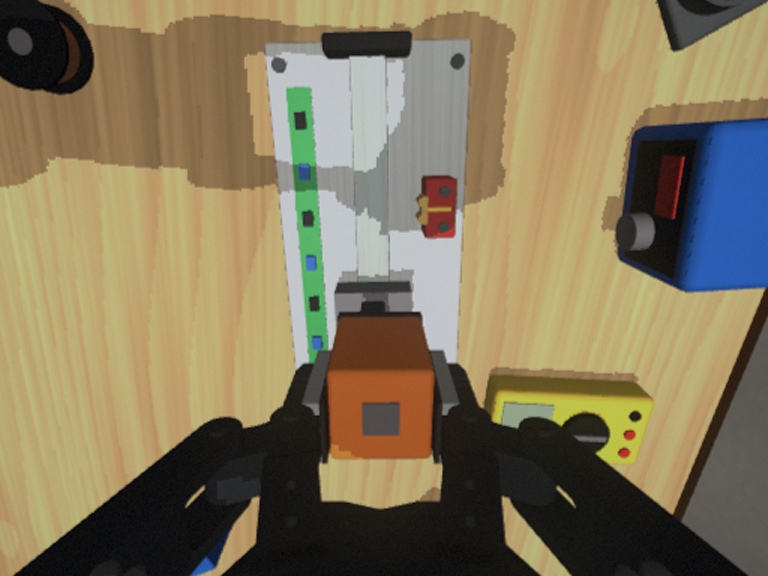

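View pics/w10c.png

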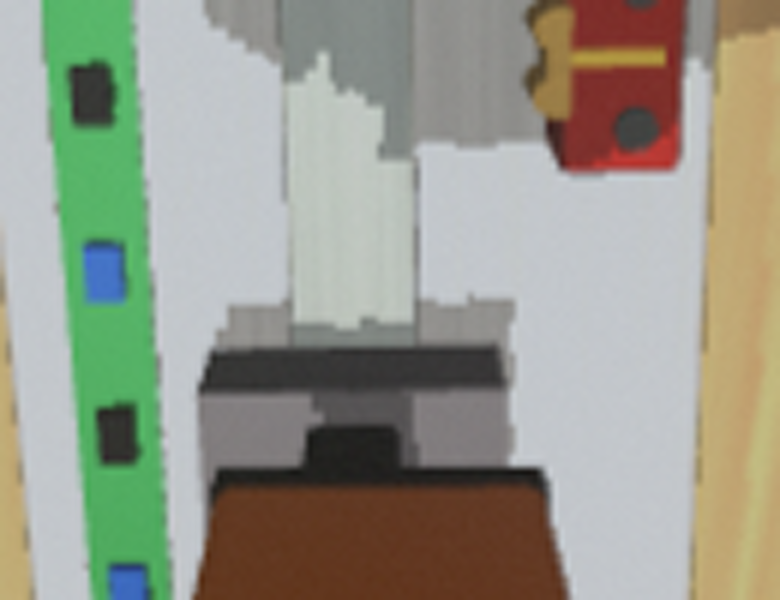

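```bash
python3 -m jog '[255,6,0,0,0,0,0,255,12,0,-0.4,0,0,0,255,18,0,-0.8,0,0,0,255,18,0,-0.8,0,0,0,255,18,0,-0.8,0,0,0]'
python3 - <<'E'
from h import *
d=cam("wrist");u=proj(d,[.605,.0145,.05]);save(d,"w11.png",None,1.5)
x,y=int(u[0])-60,max(int(u[1])-60,0);print(get_state()["position"],u,x,y);save(d,"w11c.png",(x,y,120,90),6.5)
E
```

```text
clock: 9.72
position: [0.6081, -0.0468, 0.1727]
ee_rot: [0.521, -0.521, 0.478, -0.478]
contact_force: [0.7, 0.5, 0.2]
width: 0.0333
[ 0.60806591 -0.04586185  0.17276834] [256.25612265 117.44987424] 196 57
```

View pics/w11.png

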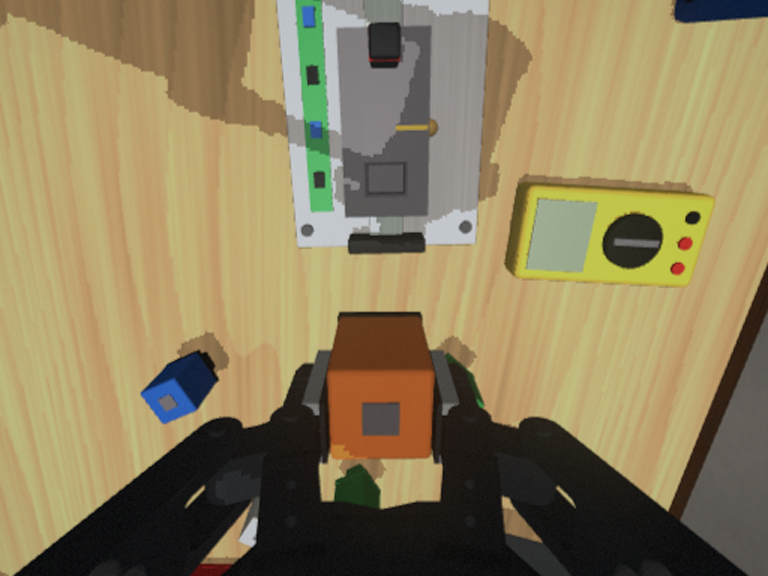

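View pics/w11c.png

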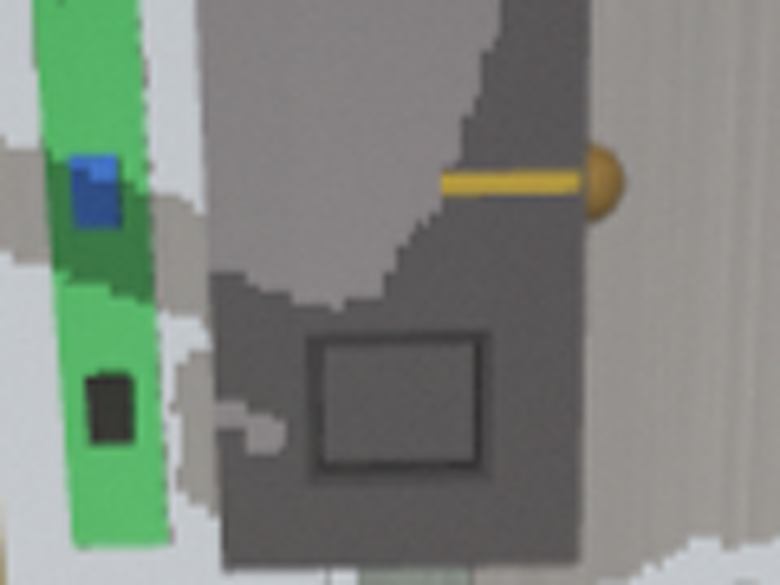

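```bash
python3 - <<'E'
from h import *
d=cam("wrist");s=get_state()
x0,y0=196,57
W=lambda x,y,z=.05: ray(d,((x+.5)/6.5-.5+x0,(y+.5)/6.5-.5+y0),z)
so=[W(*p) for p in((307,332),(492,332),(487,478),(310,478))];c=np.mean(so,0);print("socket",c)
for i in range(4):
    e=so[(i+1)%4]-so[i];print(np.linalg.norm(e).round(4),np.degrees(np.arctan2(e[1],e[0])).round(1))
BL,BR=W(222,567),W(580,567);e=BR-BL;print("end",BL,BR,np.linalg.norm(e),np.degrees(np.arctan2(e[1],e[0])))
ux=e/np.linalg.norm(e)
R1,R0=W(588,60),W(580,560);e=R1-R0;print("right edge yaw",np.degrees(np.arctan2(e[1],e[0]))-90)
L1,L0=W(200,60),W(222,560);e=L1-L0;print("left edge yaw",np.degrees(np.arctan2(e[1],e[0]))-90)
# index
a,b=W(442,186),W(582,183);print("index",a,b,"yaw",np.degrees(np.arctan2(*(b-a)[1::-1])))
# handle in full image: top centre at 1.5x
h=ray(d,(np.array((384.5,38)))/1.5,.086);print("handle top",h)
th=np.radians(5);print("pred socket from index-end:", b)
R=rot(s["ee_rot"]);print("socket in tool mm",(R.T@(c-s["position"])*1000).round(1), "jaw yaw",np.degrees(np.arctan2(R[1,2],R[0,2])))
E
```

```text
socket [0.60581092 0.01383615 0.05      ]
0.0297 5.0
0.023 -85.8
0.0291 -175.0
0.023 95.5
end [ 0.57873214 -0.01477205  0.05      ] [ 0.63833603 -0.009563    0.05      ] 0.05983107566688297 4.994639665361615
right edge yaw 6.192428724624662
left edge yaw 5.940985819403366
index [0.60945909 0.04768697 0.05      ] [0.63121747 0.05002974 0.05      ] yaw 6.145478943106217
handle top [0.59759589 0.09256771 0.086     ]
pred socket from index-end: [0.63121747 0.05002974 0.05      ]
socket in tool mm [-59.1 122.8   2.9] jaw yaw 5.034613811030133
```

```bash
python3 - <<'E'
from h import *
goal([.6058,0.0141,.060],np.radians(5.7))
E
```

```text
row [-5.933 11.284  0.289] [ 0.    -0.083 -0.004] from [ 0.6081 -0.0453  0.1728]
```

```bash
python3 -m jog '[255,-5.9,0,0.3,0,-0.08,0,255,-5.9,4,0.3,0,-0.08,0,255,-5.9,8,0.3,0,-0.08,0,255,-5.9,11.3,0.3,0,-0.08,0,255,-5.9,11.3,0.3,0,-0.08,0,255,-5.9,11.3,0.3,0,-0.08,0]'
python3 - <<'E'
from h import *
d=cam("wrist");save(d,"w12.png",None,1.5)
goal([.6058,0.0141,.060],np.radians(5.7))
s=cam("scene");save(s,"s12.png",(270,180,80,70),8);s=cam("top");save(s,"t12.png",(170,160,80,70),8)
E
```

```text
clock: 10.58
position: [0.6072, 0.0136, 0.0611]
ee_rot: [0.525, -0.524, 0.474, -0.475]
contact_force: [0.1, 0.2, -0.9]
width: 0.0335
row [-0.091  0.158 -0.175] [-0.024 -0.001  0.005] from [0.6076 0.0134 0.0616]
```

View pics/w12.png

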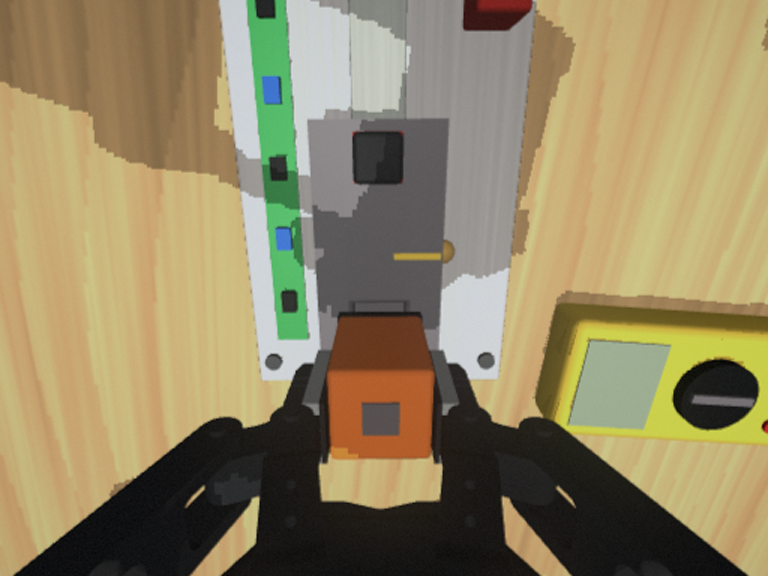

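View pics/s12.png

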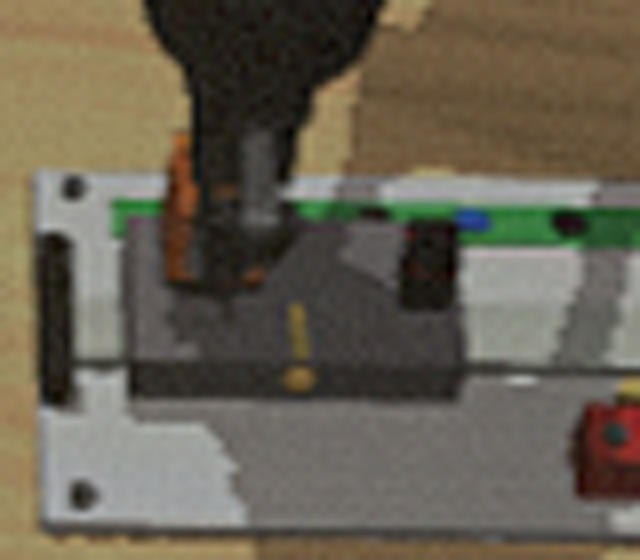

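```bash
python3 - <<'E'
from h import *
s=[get_state()];d=cam("wrist");s=get_state();R=rot(s["ee_rot"]);print(s["position"])
save(d,"w12c.png",(190,70,130,145),5)
def W(p,z): return ray(d,np.array(p)/1.5,z)
th=np.radians(5.7);x=np.array([np.cos(th),np.sin(th),0]);y=np.array([-np.sin(th),np.cos(th),0])
h=W((377.5,157.5),.086);print("from handle",h-.079*y)
i=W((442,257),.05);print("from index",i-.03*x-.034*y)
c=W((379.5,302.5),.05);print("from chamfer front edge",c-.0125*y)
t=lambda p:(R.T@(p-s["position"])*1000).round(1)
print("tool:",t(h-.079*y),t(i-.03*x-.034*y),t(c-.0125*y))
E
```

```text
[0.60730488 0.01291611 0.06145835]
from handle [0.60574858 0.01203879 0.086     ]
from index [0.60608639 0.01111747 0.05      ]
from chamfer front edge [0.60676088 0.0097275  0.05      ]
tool: [  0.7 -24.5  -1.6] [ 1.7 11.5 -1.4] [ 3.1 11.5 -0.9]
```

View pics/w12c.png

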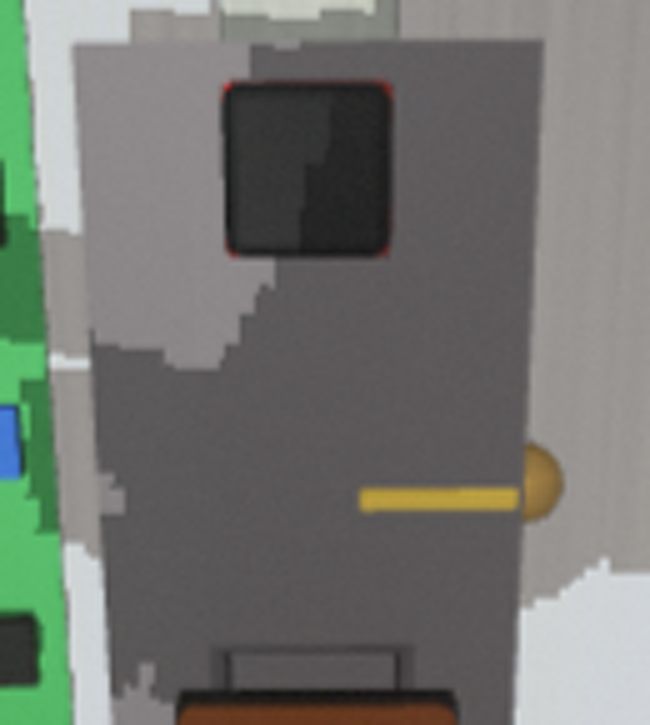

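```bash
python3 - <<'E'
from h import *
ps=[]
for _ in range(4):
    d=cam("wrist");ps.append(get_state()["position"])
print(np.array(ps).round(4))
th=np.radians(5.7);x=np.array([np.cos(th),np.sin(th),0]);y=np.array([-np.sin(th),np.cos(th),0])
C=lambda u,v:((u+.5)/5-.5+190,(v+.5)/5-.5+70)
l=ray(d,C(176,690),.077);r=ray(d,C(457,690),.077);m=(l+r)/2;print("case bottom",l,r,np.linalg.norm(r-l),"relay c",m-.017*y)
l=ray(d,C(212,648),.05);r=ray(d,C(413,648),.05);m=(l+r)/2;print("chamfer",np.linalg.norm(r-l),"sock c",m-.012*y)
print("idx",ray(d,C(521,500),.05)-.03*x-.034*y)
f=lambda u,v:ray(d,C(u,v),.05)
print("carriage edges mid", (f(110,640)+f(516,640))/2, np.linalg.norm(f(110,640)-f(516,640)))
E
```

```text
[[0.607  0.0128 0.0612]
 [0.6068 0.0128 0.0609]
 [0.6066 0.0128 0.0606]
 [0.6064 0.0128 0.0604]]
case bottom [0.58616603 0.02712823 0.077     ] [0.62135499 0.03059061 0.077     ] 0.03535888629330507 relay c [0.60544894 0.01194348 0.077     ]
chamfer 0.029231611561421282 sock c [0.60483534 0.01228701 0.05      ]
idx [0.60411119 0.01236749 0.05      ]
carriage edges mid [0.60360128 0.0254708  0.05      ] 0.05892661711355223
```

```bash
python3 -m jog '[255,-0.03,0.5,-0.06,0,0,0,255,-0.03,0.9,-0.06,0,0,0,255,-0.03,1.2,-0.06,0,0,0,255,-0.03,1.2,-0.06,0,0,0]'; python3 -c "
from h import *
s=cam('scene');save(s,'s13.png',(270,180,80,70),8)
print(get_state()['position'],get_state()['contact_force'])"
```

```text
clock: 11.48
position: [0.6052, 0.0131, 0.0482]
ee_rot: [-0.524, 0.524, -0.475, 0.475]
contact_force: [-2.1, 1.1, 3.2]
width: 0.0333
[0.60518715 0.01310507 0.04814165] [-1.91636755 -0.85606478  4.23956383]
```

```bash
python3 -m jog '[255,0,0.3,0,0,0,0,255,0,0.5,0,0,0,0,255,0,0.5,0,0,0,0]'; python3 -c "
from h import *
s=cam('scene')
print(get_state()['position'],get_state()['contact_force'],get_state()['moment'])"
```

```text
clock: 11.9
position: [0.6061, 0.0131, 0.0423]
ee_rot: [0.524, -0.524, 0.475, -0.475]
contact_force: [0.6, -0.0, -2.0]
width: 0.0336
[0.60603956 0.01313898 0.04233798] [ 1.72820022 -0.06714489 -1.52219578] [ 0.04803872 -0.30132097 -0.02394117]
```

```bash
python3 -m jog '[255,0,0.3,0,0,0,0,255,0,0.6,0,0,0,0,255,0,0.75,0,0,0,0,255,0,0.75,0,0,0,0]'; python3 -c "
from h import *
s=cam('scene');save(s,'s14.png',(270,180,80,70),8)
print(get_state()['position'],get_state()['contact_force'],get_state()['moment'])
d=cam('wrist');save(d,'w14.png',None,1.5)"
```

```text
clock: 12.45
position: [0.606, 0.0131, 0.0351]
ee_rot: [0.524, -0.524, 0.475, -0.475]
contact_force: [2.9, 0.4, -2.6]
width: 0.033
[0.60602792 0.01313322 0.03512577] [ 3.15232914  0.42391815 -1.86976928] [ 0.06739713 -0.6675424  -0.01134257]
```

View pics/w14.png

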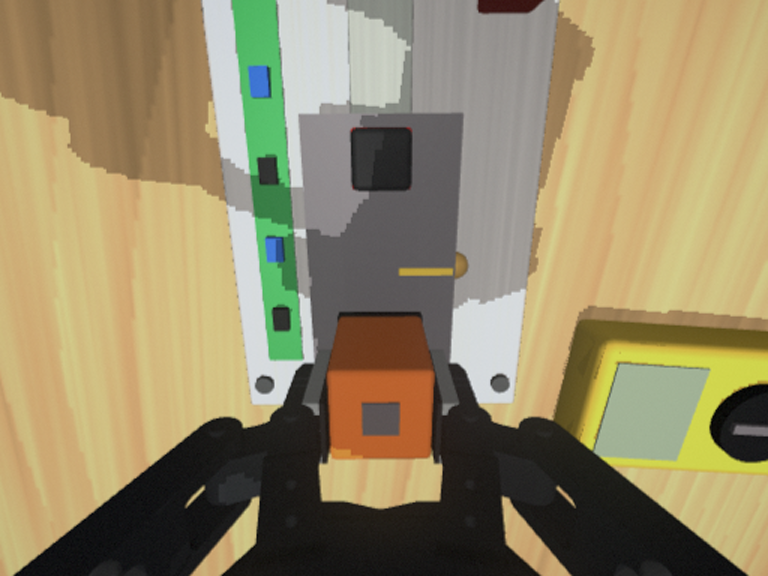

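View pics/s14.png

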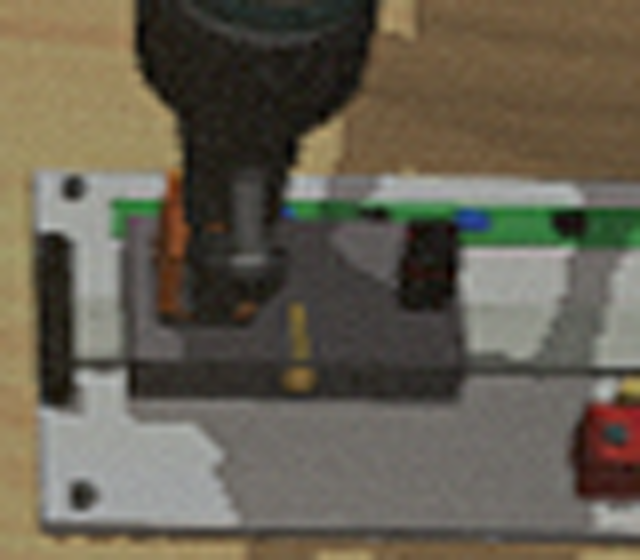

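```bash
python3 -m jog '[255,0,0.1,-0.02,0,0,0,255,0,0.2,-0.03,0,0,0,255,0,0.2,-0.03,0,0,0]'; python3 -c "
from h import *
for _ in range(3):
  s=cam('top');print(get_state()['position'],get_state()['contact_force'],get_state()['moment'])"
```

```text
clock: 12.92
position: [0.606, 0.0131, 0.0345]
ee_rot: [0.524, -0.524, 0.474, -0.475]
contact_force: [2.1, 0.7, 4.9]
width: 0.0333
[0.60602119 0.01308029 0.03445934] [1.31693426 0.85222755 6.35366735] [ 0.16803877 -0.46496483  0.04002836]
[0.60602484 0.01306362 0.03445975] [2.32011662 0.26492972 5.45000161] [ 0.1644225  -0.46752626  0.06971588]
[0.60602435 0.01308083 0.03447308] [0.74059562 0.76111927 6.60080988] [ 0.12343741 -0.5090628  -0.02982492]
```

```bash
python3 -m jog '[90,0,0,0,0,0,0,90,0,0,0,0,0,0,90,0,0,0,0,0,0,90,0,0,0,0,0,0,90,0,-4,0,0,0,0,90,0,-9,0,0,0,0,90,0,-13,0,0,0,0,90,0,-13,0,0,0,0]'; python3 -c "
from h import *
s=cam('scene');save(s,'s15.png',(270,180,110,70),7)
d=cam('wrist');save(d,'w15.png',None,1.5)
goal([.598,.0922,.13],np.radians(5.7))
t=cam('top');save(t,'t15.png',(130,160,110,70),7)"
```

```text
clock: 14.08
position: [0.6077, 0.0129, 0.1672]
ee_rot: [0.526, -0.522, 0.472, -0.477]
contact_force: [0.0, 0.5, 0.0]
width: 0.0554
row [-7.936  3.308  0.103] [ 0.003 -0.007  0.   ] from [0.6048 0.0131 0.1631]
```

View pics/w15.png

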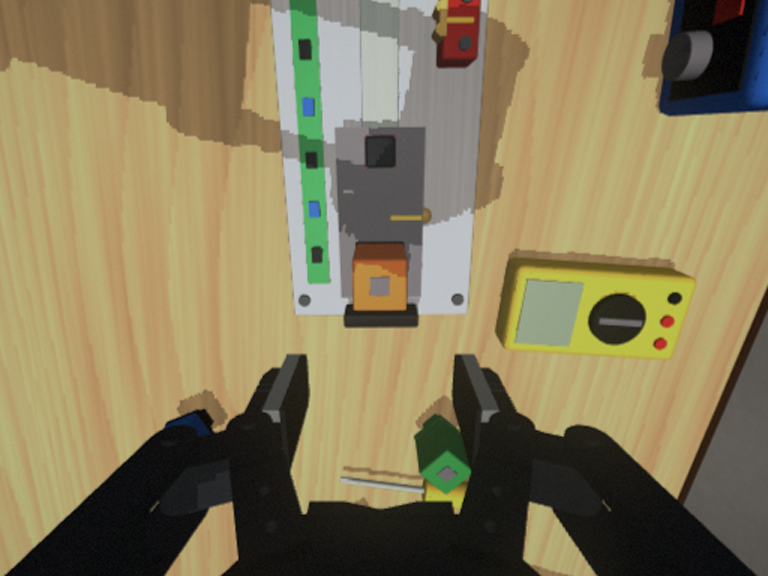

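View pics/s15.png

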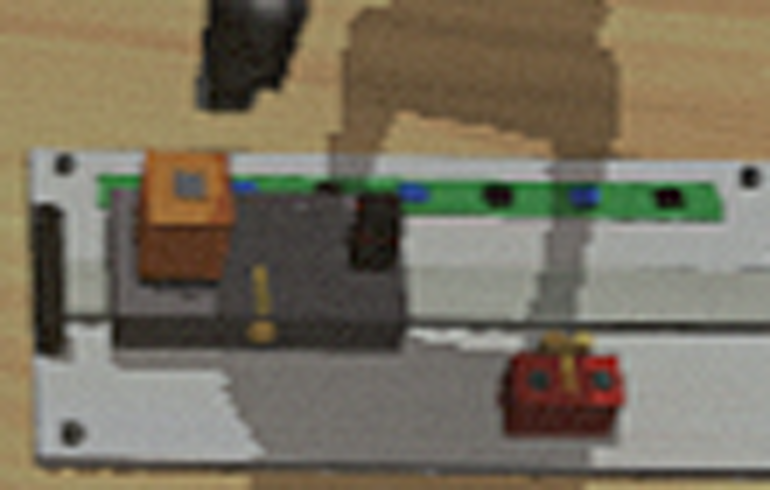

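```bash
python3 -m jog '[90,-4,0,0.1,0,0,0,90,-8,0,0.1,0,0,0,90,-8,3,0.1,0,0,0,90,-8,6,0.1,0,0,0,90,-8,6,0.1,0,0,0,90,-8,6,0.1,0,0,0]' 30; python3 -c "
from h import *
for n in('top','top','top'):cam(n)
d=cam('wrist');save(d,'w16.png',None,1.5);print(get_state()['position'],proj(d,[.598,.0922,.086])*1.5)"
```

```text
clock: 14.98
position: [0.5985, 0.0927, 0.1032]
ee_rot: [-0.524, 0.524, -0.475, 0.475]
contact_force: [0.3, -1.2, -0.2]
width: 0.0552
[0.59916913 0.09269449 0.10441254] [379.1453031  315.36847878]
```

View pics/w16.png

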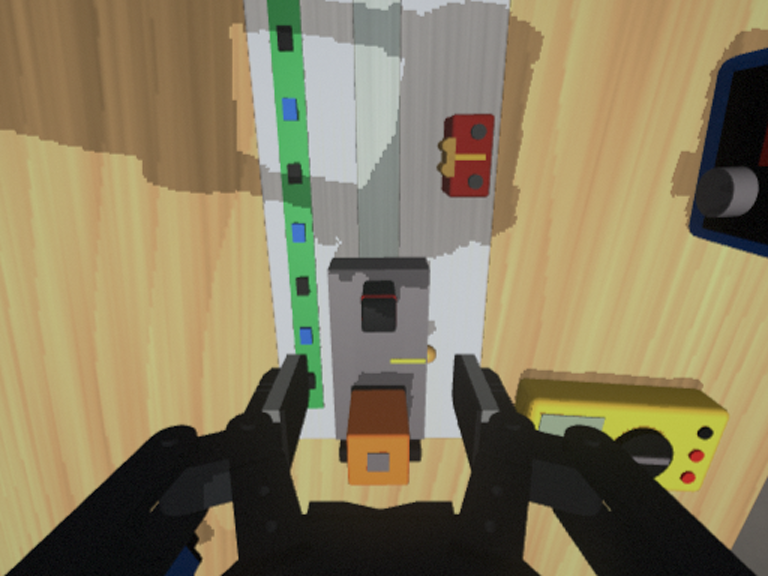

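```bash
python3 - <<'E'
from h import *
d=cam("wrist");save(d,"w16c.png",(270,60,80,190),4);print(get_state()["position"])
th=np.radians(5.7);y=np.array([-np.sin(th),np.cos(th),0])
W=lambda p,z:ray(d,np.array(p)/1.5,z)
i=W((427,361.5),.05)@y;b=W((431,354),.041)@y
print("idx",W((427,361.5),.05),i,"ball",b)
for z in(.035,.041,.045,.05): print(z,W((448,157.5),z),W((448,157.5),z)@y-i,W((448,157.5),z)@y-b)
E
```

```text
[0.5990316  0.09269016 0.10435399]
idx [0.63257725 0.04847913 0.05      ] -0.01458798123906117 ball -0.014143053612759164
0.035 [0.62954603 0.17141278 0.035     ] 0.12262687326132765 0.12218194563502564
0.041 [0.62857389 0.1715001  0.041     ] 0.12281031038911304 0.12236538276281103
0.045 [0.6279258  0.17155831 0.045     ] 0.1229326018076366 0.12248767418133459
0.05 [0.62711569 0.17163108 0.05      ] 0.12308546608079107 0.12264053845448906
```

View pics/w16c.png

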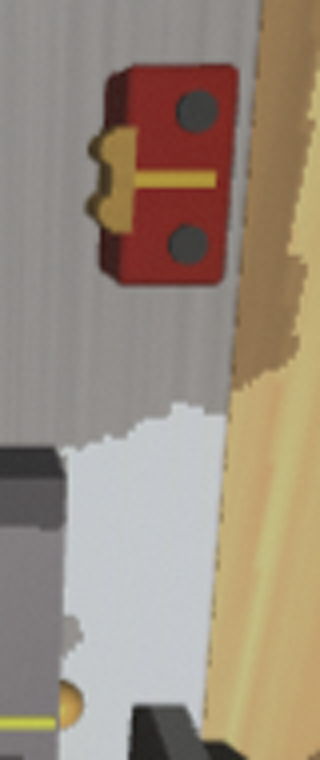

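```bash
python3 -m jog '[90,0,3,-0.1,0,0,0,90,0,6,-0.1,0,0,0,90,0,8.2,-0.1,0,0,0,90,0,8.2,-0.1,0,0,0]'; python3 -c "
from h import *
for n in('top','top'):cam(n)
d=cam('wrist');save(d,'w17.png',None,1.5);print(get_state()['position'],get_state()['contact_force'])
s=cam('scene');save(s,'s17.png',(270,180,110,70),7)"
```

```text
clock: 15.72
position: [0.596, 0.0926, 0.0201]
ee_rot: [-0.523, 0.525, -0.476, 0.474]
contact_force: [-0.3, 0.1, -0.3]
width: 0.0554
[0.59853129 0.0927191  0.02260052] [ 0.33149591 -0.41688487 -0.42552733]
```

View pics/w17.png

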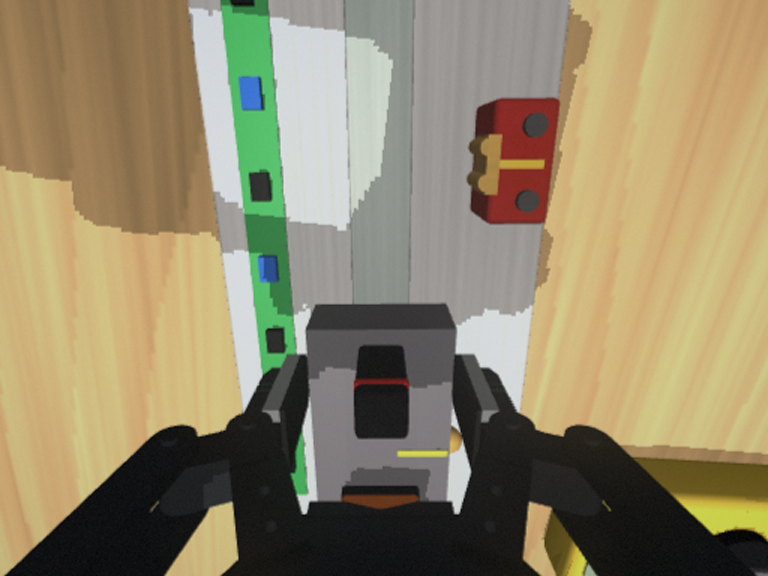

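View pics/s17.png

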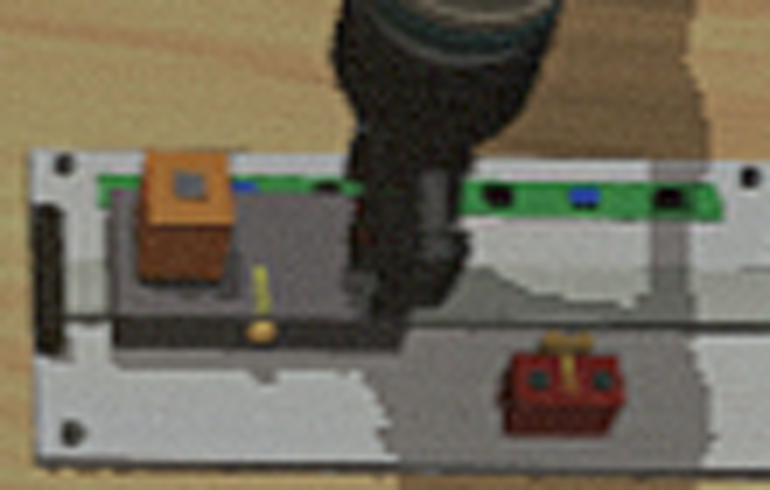

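```bash
python3 -m jog '[255,0,0,0,0,0,0,255,0,0,0,0,0,0,255,0,0,0,0,0,0,255,0,0,0,0,0,0,255,0,0,0,0,0,0,255,0,0,0,0,0,0]' 70; python3 - <<'E'
from h import *
for n in('top','top'):cam(n)
d=cam('wrist');save(d,'w18.png',None,1.5);s=get_state();print(s['position'],s['contact_force'],s["width"])
R=rot(s["ee_rot"]);print("jaw yaw",np.degrees(np.arctan2(R[1,2],R[0,2])))
E
```

```text
clock: 16.68
position: [0.5984, 0.0928, 0.0222]
ee_rot: [0.525, -0.524, 0.474, -0.475]
contact_force: [1.5, -0.3, 6.1]
width: 0.0169
[0.59842046 0.0928065  0.02217928] [0.97888368 1.3840638  5.10804271] 0.016843566157753967
jaw yaw 5.654554286648513
```

View pics/w18.png

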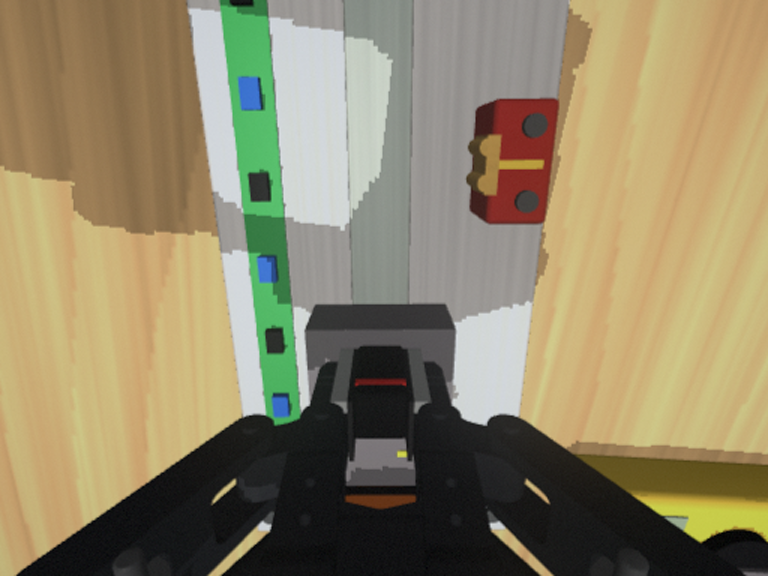

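```bash
python3 -m jog '[255,-1,0,0,0,0,0,255,-2.5,0,0,0,0,0,255,-4,0,0,0,0,0,255,-5.5,0,0,0,0,0,255,-7,0,0,0,0,0,255,-8.5,0,0,0,0,0,255,-9.5,0,0,0,0,0,255,-9.5,0,0,0,0,0]' ; python3 - <<'E'
from h import *
for n in('top','top'):cam(n)
d=cam('wrist');save(d,'w19.png',None,1.5);s=get_state();print(s['position'],s['contact_force'],s["width"],s["moment"])
print("y along",s["position"]@[-np.sin(np.radians(5.7)),np.cos(np.radians(5.7)),0]-np.array([.5984,.0928,0])@[-np.sin(np.radians(5.7)),np.cos(np.radians(5.7)),0])
t=cam('scene');save(t,'s19.png',(270,180,110,70),7)
E
```

```text
clock: 17.82
position: [0.5883, 0.1884, 0.0222]
ee_rot: [0.525, -0.524, 0.474, -0.475]
contact_force: [-0.9, 0.9, 5.9]
width: 0.0171
[0.58837461 0.18798948 0.02216745] [-0.23326046  1.69343201  7.20209771] 0.01676289986515149 [0.16308606 0.07152918 0.16899509]
y along 0.09571453898426424
```

View pics/w19.png

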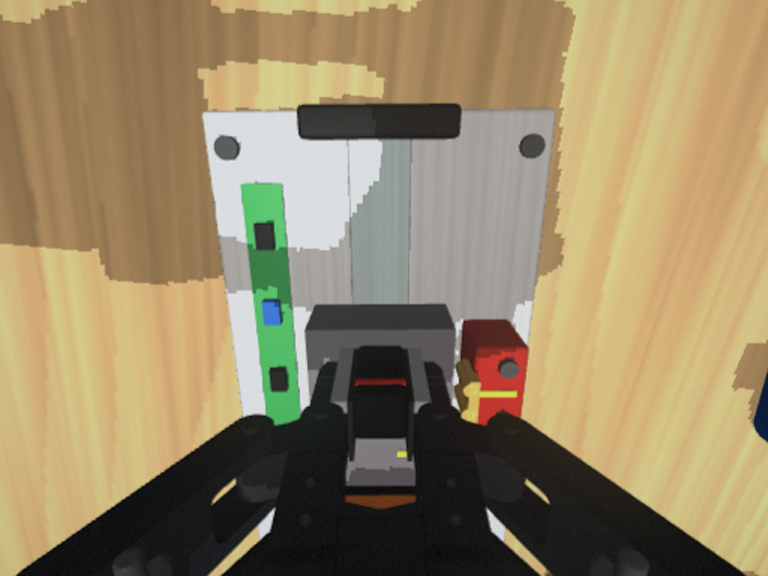

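View pics/s19.png

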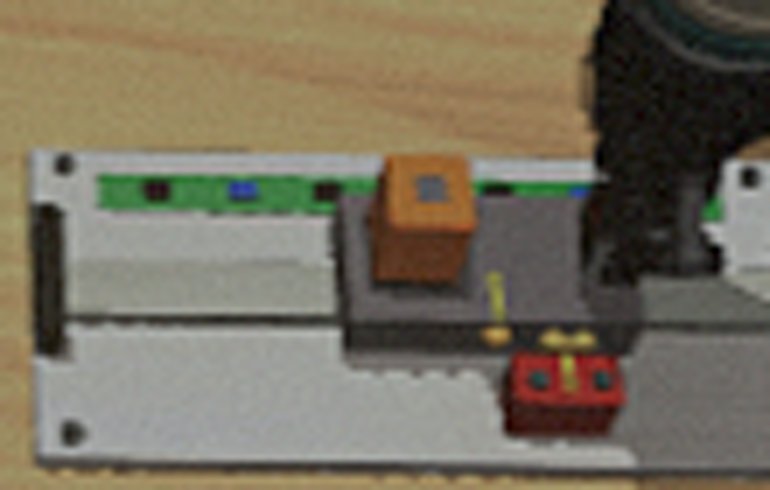

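```bash
python3 - <<'E'
from h import *
d=cam('wrist');save(d,'w20c.png',(230,220,130,90),6)
yv=np.array([-np.sin(np.radians(5.7)),np.cos(np.radians(5.7)),0])
for z in(.035,.040,.045,.05,.055): print(z,"line y",ray(d,np.array((496,394.5))/1.5,z)@yv,"prev(at tcp .0927)")
i=ray(d,np.array((402,454.5))/1.5,.05);print("idx",i@yv)
E
```

```text
0.035 line y 0.10185282217210155 prev(at tcp .0927)
0.04 line y 0.10518183453217946 prev(at tcp .0927)
0.045 line y 0.10851084689225729 prev(at tcp .0927)
0.05 line y 0.11183985925233517 prev(at tcp .0927)
0.055 line y 0.11516887161241304 prev(at tcp .0927)
idx 0.0810154516264375
```

View pics/w20c.png

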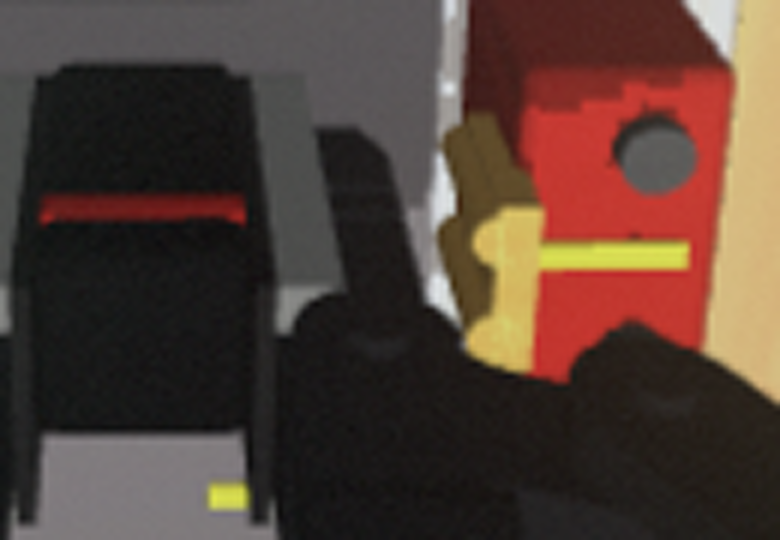

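```bash
python3 -m jog '[255,-0.5,0,0,0,0,0,255,-1,0,0,0,0,0,255,-1.3,0,0,0,0,0,255,-1.5,0,0,0,0,0,255,-1.7,0,0,0,0,0,255,-1.9,0,0,0,0,0,255,-2.1,0,0,0,0,0,255,-2.3,0,0,0,0,0,255,-2.3,0,0,0,0,0]' ; python3 - <<'E'
from h import *
for n in('top','top'):cam(n)
d=cam('wrist');save(d,'w21.png',None,1.5);s=get_state();print(s['position'],s['contact_force'],s["width"],s["moment"])
yv=np.array([-np.sin(np.radians(5.7)),np.cos(np.radians(5.7)),0])
print("travel",(s["position"]-[.5984,.0928,0])@yv)
t=cam('scene');save(t,'s21.png',(290,190,110,70),7)
E
```

```text
clock: 19.2
position: [0.586, 0.21, 0.0222]
ee_rot: [0.524, -0.524, 0.474, -0.475]
contact_force: [-0.4, -0.1, 6.5]
width: 0.0169
[0.58603752 0.21011033 0.02218527] [-0.73171563 -0.52342281  7.12322113] 0.01688118499872229 [-0.07906677  0.07112591  0.08689438]
travel 0.11795813908260783
```

View pics/w21.png

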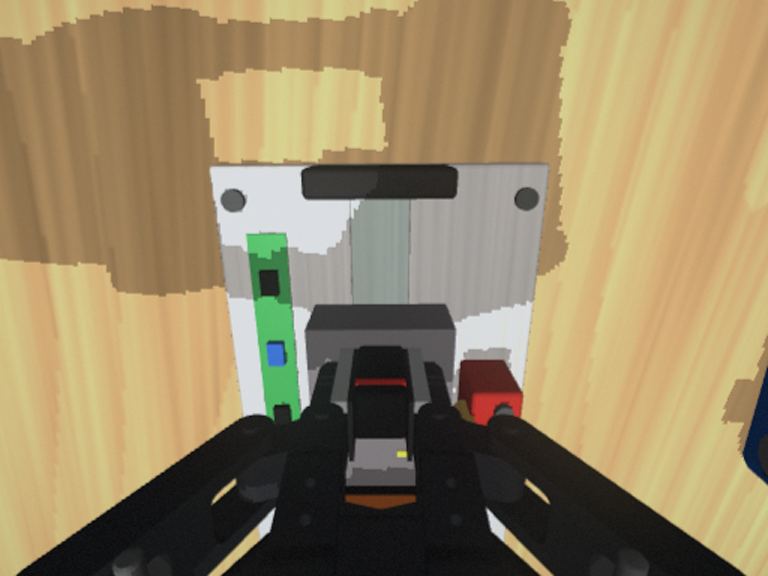

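View pics/s21.png

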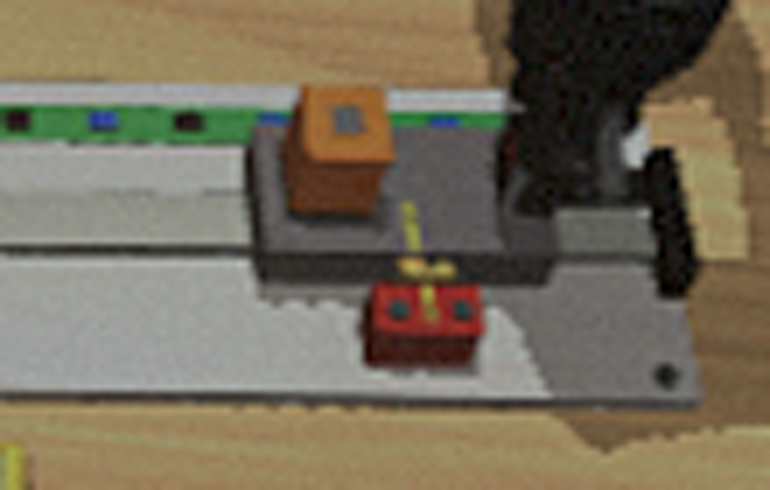

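```bash
cat > m.py <<'E'
from h import *
F=[];P=[]
for k in range(8):
    t=cam('scene');s=get_state();F.append(s["contact_force"]);P.append(s["position"])
yv=np.array([-np.sin(np.radians(5.7)),np.cos(np.radians(5.7)),0])
print("travel",(np.mean(P,0)-[.5984,.0928,0])@yv,"Fy",np.mean(np.array(F)@yv),np.std(np.array(F)@yv)/8**.5,"width",s["width"],s["qd"].round(4))
E
python3 m.py
python3 -m jog '[255,-0.13,0,0,0,0,0,255,-0.25,0,0,0,0,0,255,-0.25,0,0,0,0,0]' >/dev/null; python3 m.py
python3 -m jog '[255,-0.1,0,0,0,0,0,255,-0.2,0,0,0,0,0,255,-0.2,0,0,0,0,0]' >/dev/null; python3 m.py
python3 - <<'E'
from h import *
t=cam('scene');save(t,'s22.png',(325,205,50,45),14)
t=cam('top');save(t,'t22.png',(130,165,70,50),10)
E
```

```text
travel 0.11795021313864744 Fy -0.021042262099260953 0.1262117018665521 width 0.016888870140726615 [ 0.0011  0.001  -0.0009 -0.0027 -0.0001  0.0013]
travel 0.12149645634768917 Fy 2.5994643979604604 0.18427387324169586 width 0.016931562322440426 [-0.0013  0.0012 -0.0001 -0.0005 -0.0005  0.0006]
travel 0.12229046711603568 Fy -0.5751061039216463 0.1594684011540924 width 0.01686098398880644 [ 0.0003 -0.0023 -0.0008  0.0002  0.0001  0.001 ]
```

View pics/s22.png

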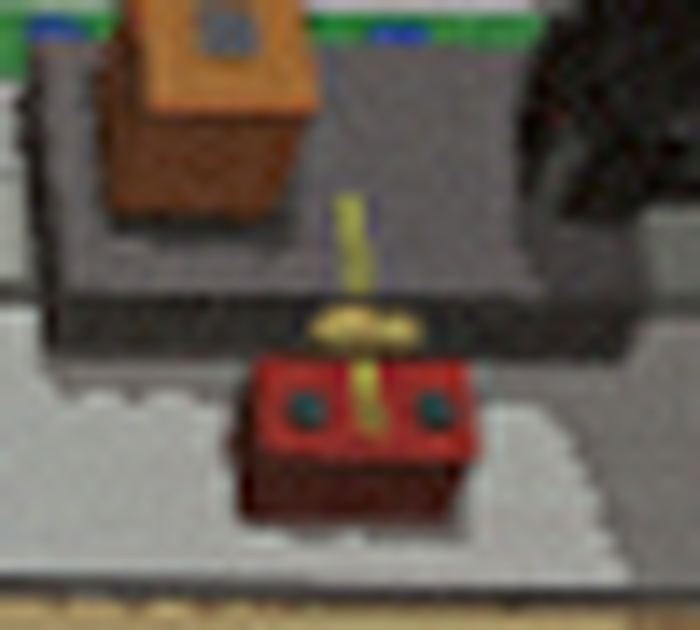

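View pics/t22.png

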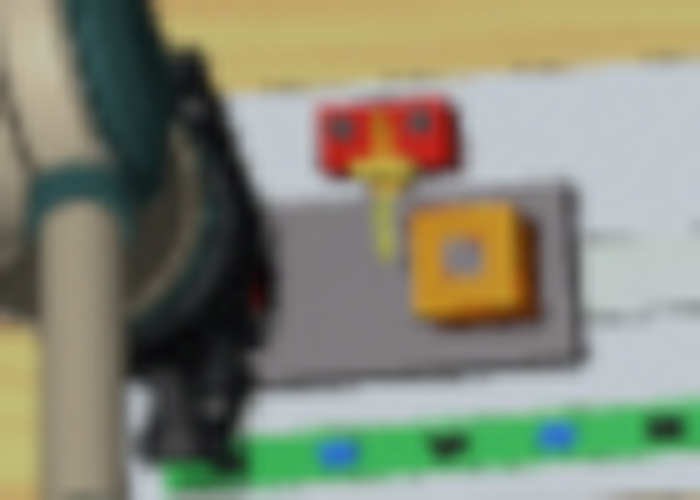

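```bash
python3 - <<'E'
from h import *
th=np.radians(5.7);yv=np.array([-np.sin(th),np.cos(th),0]);xv=np.array([np.cos(th),np.sin(th),0])
s=cam("scene");C=lambda u,v:((u+.5)/14-.5+325,(v+.5)/14-.5+205)
for p in((350,205),(356,245),(361,283)): w=ray(s,C(*p),.05);print("carr",w@yv,w@xv)
for p in((364,368),(370,400),(375,430)): w=ray(s,C(*p),.045);print("blk",w@yv,w@xv)
t=cam("top");C=lambda u,v:((u+.5)/10-.5+130,(v+.5)/10-.5+165)
for p in((386,255),(386,225),(385,200)): w=ray(t,C(*p),.05);print("carr",w@yv,w@xv)
for p in((382,145),(381,118)): w=ray(t,C(*p),.045);print("blk",w@yv,w@xv)
d=cam("wrist");w=ray(d,np.array((402,454.5))/1.5,.05);print("wrist idx",w@yv,"notch .1083")
E
```

```text
carr 0.11155589258086486 0.6119506996264974
carr 0.11158621975476667 0.6213426444359159
carr 0.11147217668753491 0.630182829214805
blk 0.11105215580385167 0.6469635305218577
blk 0.11132606536655612 0.6542213260126148
blk 0.11145523063220517 0.6609776076005094
carr 0.11073263116484346 0.6132128701111011
carr 0.11018661182230224 0.6232209248330852
carr 0.11006003855634999 0.6315991108635186
blk 0.11100454142120911 0.6509681159334294
blk 0.11084037814459087 0.6600920007871615
wrist idx 0.1076295914919673 notch .1083
```

```bash
python3 -m jog '[255,0,0,0,0,0,0,255,0,0,0,0,0,0,255,0,0,0,0,0,0,255,0,0,0,0,0,0]'; python3 m.py; python3 -c "
from h import *
s=cam('scene');save(s,'s23.png',None,1.5)"
```

```text
clock: 22.1
position: [0.5856, 0.2144, 0.0222]
ee_rot: [0.524, -0.524, 0.474, -0.475]
contact_force: [-0.1, -0.8, 7.0]
width: 0.0167
travel 0.12228504575301746 Fy -0.8179198418429301 0.08407190845327746 width 0.016904976938041164 [-0.0009 -0.0002 -0.0015 -0.0015 -0.0005  0.0014]
```

View pics/s23.png

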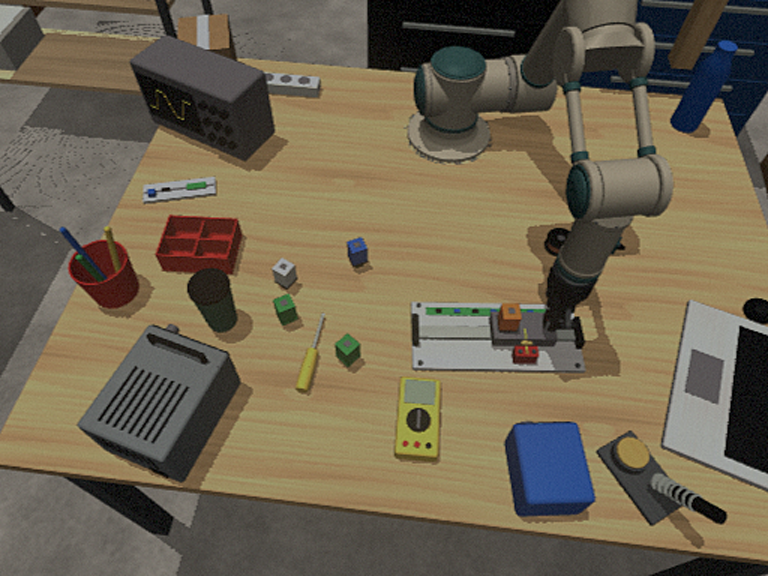

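The relay is in the socket, the index line is level with the notch, and the bystanders are where they were. I'm handing the job in.

```bash
python3 -c "
from rig import *
print(sign_off())"
```

```text
the job is handed in; nothing more can be done
None
```

The job is done and handed in at about 23 s. I plugged the orange relay home and released it. I then gripped the handle post and slid the carriage 122.3 mm into the notch, and the gripper still holds the post. No verdict was reported.

**Last checks:**
- **Relay:** it bottomed exactly at the predicted depth, with 5–6 N of push, and still looks upright and seated in the last picture.
- **Carriage:** the index is within about 0.7 mm of the notch centre, but the views disagree in sign: scene about +0.3 mm, top −0.6 mm and wrist −0.7 mm. As it went in, the push changed from a 2.6 N pull to under 1 N, which fits a carriage drawn into the notch.
- **Grip:** it was commanded at 70 N with a 17 mm opening, and the arm was at rest.
- **Bystanders:** by eye, none has moved in the last picture; I did not measure them.

**What went wrong:** the real fingertips sit about 36 mm behind the reported tool point. My first grasp therefore closed on air above the relay without touching it. I confirmed the offset in the wrist and scene pictures and allowed for it from then on.

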